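# Load the gravity feed chute with clamp blocks

### The job

Make the feed rack ready: swing the red-knobbed cam lever a quarter turn out, square to the chute, to open the clamp rail, and push the yellow stop gate across the foot of the chute until its detent clicks and it stays. Then bring every loose steel block to the upper part of the chute, slot up and long side across, and release it there so that it slides down by itself against the gate or the block ahead; when all are down, swing the cam lever back as far as it goes to clamp the row. Leave the other things on the bench where they are.

Things in the scene. Friction and masses are not known exactly. Their poses are not given: they have to be found in the camera images.
- chute: White-lined slick slope (28 degrees) of the fixed blue feed rack. Origin: on the liner at the foot, in the plane of the gate's face, mid-width of the clamped lane, 45 mm above the bench. x runs level across the chute, y straight DOWN the slope (uphill is -y; liner from y = -0.27 to 0), z square to the liner. The top end is open. A fixed rail, 14 mm high, has its inner face at x = +0.0305.
- clamp_rail (a joint): Travel in m of the near aluminium rail of the chute, moved by the cam: 0 clamped (inner face at x = -0.0305 of the chute, lane 61 mm wide), 0.012 open (inner face at x = -0.0425, lane 73 mm wide, its middle at x = -0.006). 14 mm high above the liner.
- rack: The fixed feed rack that carries chute, gate and cam. Origin on the bench, x and y level, x as the chute's. Its 8 mm base plate spans x = -0.125 to 0.06, y = -0.122 to 0.178; nothing on it is higher than 190 mm.
- gate_knob (a point): Point on the upright black post (18 mm diameter) of the yellow stop gate, 17 mm below its top; the post is free for 48 mm below this point. The gate slides level along the chute's +x, 62 mm at most.
- gate (a joint): Travel of the gate in m: 0 open (the foot of the chute is clear, blocks would slide out), 0.060 shut and held by the spring detent, 0.062 end stop. A spring of about 2 N pushes it back to 0 unless the detent has been passed (at about 0.054; some 7 N to get over it).
- cam_knob (a point): Point on the upright red knob (16 mm diameter) at the end of the cam lever, 18 mm below its top; the knob is free for 22 mm below this point. It goes round cam_axis, 70 mm away.
- cam_axis (a point): Point on the vertical axis of the cam lever, at the height of cam_knob; fixed to the rack.
- cam (a joint): Angle of the cam lever in rad: 0 locked (lever points down the chute, along it; the clamp rail is drawn in), 1.571 open (lever points square away from the chute, toward the robot; clamp rail 12 mm out). It grows anticlockwise seen from above, has stops at both ends, stays where it is left and turns with 1 to 3 N at the knob.
- block_a_mid (a point): Centre (half-way up) of a loose milled steel block, 40 mm (its x) by 60 mm (its y) by 28 mm high (its z up); a slot runs along its top, along y. Grasp it across its 40 mm width. There are 3 to 5 such blocks; absent ones read None.
- block_b_mid (a point): Centre (half-way up) of a loose milled steel block, 40 mm (its x) by 60 mm (its y) by 28 mm high (its z up); a slot runs along its top, along y. Grasp it across its 40 mm width. There are 3 to 5 such blocks; absent ones read None.
- block_c_mid (a point): Centre (half-way up) of a loose milled steel block, 40 mm (its x) by 60 mm (its y) by 28 mm high (its z up); a slot runs along its top, along y. Grasp it across its 40 mm width. There are 3 to 5 such blocks; absent ones read None.
- block_d_mid (a point): Centre (half-way up) of a loose milled steel block, 40 mm (its x) by 60 mm (its y) by 28 mm high (its z up); a slot runs along its top, along y. Grasp it across its 40 mm width. There are 3 to 5 such blocks; absent ones read None.
- block_e_mid (a point): Centre (half-way up) of a loose milled steel block, 40 mm (its x) by 60 mm (its y) by 28 mm high (its z up); a slot runs along its top, along y. Grasp it across its 40 mm width. There are 3 to 5 such blocks; absent ones read None.
- magnet_dish: Bystander: round steel dish, 106 mm across, 24 mm high; origin under its centre.
- tape: Bystander: black tape roll lying flat, 62 mm across, 19 mm high; origin under its centre.
- combi_pliers: Bystander: blue-handled pliers, 183 mm long, lying flat at the back right; origin under their middle.
Not all that is in view belongs to the job. Leave any orange look-alike of the part that bears block_e_mid alone. Leave any pink look-alike of the part that bears block_c_mid alone.

How it is judged:
By the outcome, as a careful person would: the job done as asked, in the order asked, and still so for the second after the job is handed in, with the robot touching nothing.
Of block_a, block_b, block_c, block_d, block_e only 3 to 5 are there at a start; the rules pass over those that are not, and their reading is None.
At some moment in a run one of block_a, block_b, block_c, block_d, block_e may be knocked a few centimetres aside while the robot is not near it.
It also fails if it takes over 210 s, if anything falls off the work surface, if the arm or the gripper's body presses on something with over 40 N, if the wrist force passes 120 N, or if a joint passes its speed limit or range.

### The arm

A 7-joint arm with a two-finger parallel gripper is mounted at the origin on a cart in front of the work surface, level with it; the furniture and walls round the work are solid. World frame = base frame: x ahead of the robot, y to its left, z up, the work surface at z = 0. Lengths are in m, angles in rad, forces in N, time in s.
With the tool pointing down it reaches from about 0.425 to 0.875 m from the base axis. Payload 4.7 kg.
Tool frame: the origin (TCP) lies on the centre line of the jaws, within the pads' length; the fingertips stand 14 mm ahead of it and the grasp point (between the pads) lies 5 mm behind it; z points along the fingers, y is the line along which they close (so a half turn about z gives the same grasp; the last joint's range is limited). The gripper opens to 87 mm and grips with 3 to 60 N. Pads are 19 mm wide; open, the fingers measure 117 mm over their backs; the gripper's body (75 mm by 190 mm) begins 51 mm behind the grasp point.
Start: joints at [-1.324, 0.321, -0.07, 1.45, 0.023, 1.371, -0.057], TCP at [0.15, 0.632, 0.237] pointing down, gripper open.
Joint ranges: [-2.86, 2.86], [-0.3, 2.09], [-1.38, 1.24], [0.06, 2.45], [-1.56, 4.7], [0.09, 2.05], [-2.69, 2.69]. Speed limits (rad/s): [2.57, 2.57, 3.14, 3.14, 3.14, 3.14, 3.14].

### API

Orientations are given as a rotation vector (axis times angle).
In Python, from bench import * gives the robot as it stands.
- The arm moves only by the shell command python3 -m jog 'ROWS' [FORCE]. ROWS is JSON, a list of rows, each an object of numbers: "claw": the finger opening in mm, from 0 to 87; "dx", "dy", "dz": the shift along the tool's x, y, z in mm; "spin": the turn about the tool's z in degrees. In form: [{"claw": .., "dx": .., "dy": .., "dz": .., "spin": ..}, ...]. A call has 1 to 20 rows; each row is the pose to reach, as a shift and turn from the pose commanded when the call began, along the tool's axes at that moment; what a row does not reach only later rows make up. A row lasts 1/12 s, in which the tool goes at most 41.7 mm and 7.16 degrees, less where a joint would pass 70% of its speed; a pose out of reach is approached as far as the arm can. A call with a gripper value outside its range is refused whole. The fingers move at their own pace and stop on an object; FORCE is the grip in N (left out, the last holds). Time passes only in rows, so rows that repeat a pose let the fingers close. It gives the time, the measured TCP pose, the force, the opening and the grip force at its end, in the units of the state.
- get_state(): the state, without advancing time (a new reading comes with each control period).
- get_image(name): name is "scene" or "top" or "wrist"; returns a dict with "frame" (400x640x3 uint8, red, green, blue), "depth" (400x640 float32, m along the optical axis (not along the pixel's ray), 0 where there is no reading), "K" (3x3 intrinsics, pixels), "T" (4x4, takes a point from camera to world coordinates); the wrist camera has in their place "mount" (4x4, takes a point from camera to tool coordinates, whose origin is the TCP and whose axes are the flange's). Camera axes: x right, y down, z forward; pixel columns grow to the right and rows downward; lengths in m; the calibration is good to about 2 mm. The wrist camera is an equidistant fisheye: a pixel r from the principal point sees the ray r / f radians off the axis. A picture is of the moment at which its call begins: read the wrist's pose just before it.
- close_job(): hands the job in; it is judged then, once.
The state is a dict: "time": time; "joint_positions": joint angles; "qd": joint speeds; "joint_torque": joint torques, N m; "position": TCP position; "tool_rot": TCP orientation; "ft_force": force on the tool from outside, world axes, zero at the start; "torque": the same for the moment, N m; "grip_width": opening from 0.0 (shut) to 1.0 (fully open); "grip_force": force on a finger pad.
Only numpy, scipy, OpenCV 4.12 (cv2) and the standard library are available. Lean on these libraries where they do the work, as an engineer would, in place of code of your own. Each camera call takes 0.05 s, during which the arm holds its last target. There are 200 camera calls.

## Working session

There is one attempt and no reset: what is moved stays moved. The work goes in short steps, Python scripts to look and compute and a shell command to move; the robot and the scene stay as the last step left them, time stands still between calls to the robot, and variables do not carry over. Pictures are saved under pics/ and viewed, at most 14 in all, crops included, and the job is handed in when it is done.

```bash
ls; mkdir -p pics; python3 - <<'E'
from bench import *
import cv2,numpy as np
print(get_state())
for n in ("scene","top"):
    d=get_image(n); cv2.imwrite(f"pics/{n}0.png",d["frame"][:,:,::-1]); np.savez(f"{n}0.npz",**d); print(n,d["K"].tolist(),d["T"].round(3).tolist())
E
```

```text
pics
{'time': 0.0, 'joint_positions': array([-1.32389879,  0.3218396 , -0.07008133,  1.45168667,  0.02259353,
        1.37079508, -0.05689382]), 'qd': array([-1.97148074e-03,  8.08791306e-05, -3.15506587e-04, -5.51819701e-04,
        1.37268873e-03, -1.85190304e-03,  1.55156026e-04]), 'joint_torque': array([-1.41976589e-04, -4.91280019e+01, -4.04051598e-01, -3.12529886e+01,
       -6.39930367e-02,  4.35029995e-02,  1.57211844e-04]), 'position': array([0.14987978, 0.63193621, 0.23544483]), 'tool_rot': array([-3.64786100e-01, -3.12020749e+00,  3.04289753e-03]), 'ft_force': array([ 0.27093492, -0.31646531, -0.51486895]), 'torque': array([-0.02980011,  0.00780075,  0.02333568]), 'grip_force': 0.0, 'grip_width': 0.9999687047039256}
scene [[368.1479378281344, 0.0, 321.299888275492], [0.0, 368.1479378281344, 199.2198685909372], [0.0, 0.0, 1.0]] [[-0.995, -0.089, 0.051, 0.53], [-0.103, 0.833, -0.544, 0.67], [0.006, -0.546, -0.838, 1.12], [0.0, 0.0, 0.0, 1.0]]
top [[426.56165086085764, 0.0, 320.28981130805533], [0.0, 426.56165086085764, 196.68547527024748], [0.0, 0.0, 1.0]] [[0.013, -0.991, 0.136, 0.386], [-1.0, -0.014, -0.006, 0.015], [0.008, -0.136, -0.991, 1.368], [0.0, 0.0, 0.0, 1.0]]
```

View pics/scene0.png

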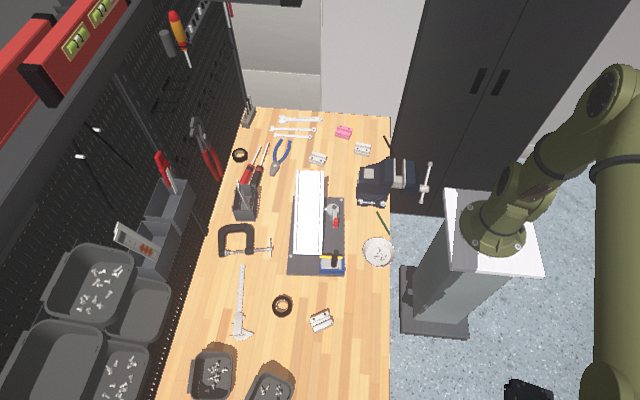

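View pics/top0.png

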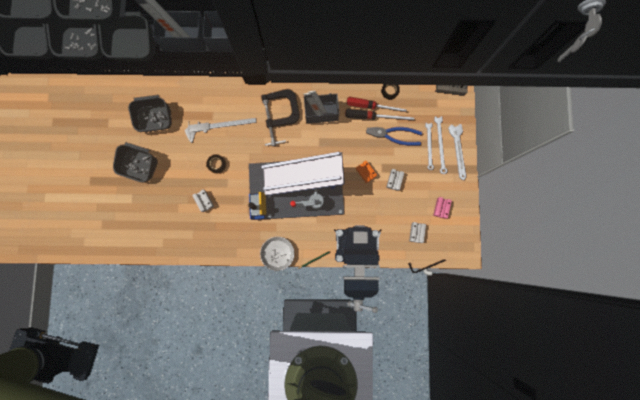

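The scene shows the rack mid-bench: liner at top px (300,173), red cam knob (292,204), gate post (258,205). There are three steel blocks, at top px (204,201), (396,180) and (418,232), plus orange (368,172) and pink (443,208) look-alikes. I'll measure next and zoom in.

```bash
cat > h.py <<'E'
import numpy as np, cv2
from scipy.spatial.transform import Rotation as R
def cloud(d):
    K,T=d["K"],d["T"]; v,u=np.mgrid[:400,:640]; z=d["depth"]
    p=np.stack([(u-K[0,2])/K[0,0]*z,(v-K[1,2])/K[1,1]*z,z],-1)
    return p@T[:3,:3].T+T[:3,3]
def ray(d,uv,h):
    K,T=d["K"],d["T"]; c=T[:3,:3]@np.array([(uv[0]-K[0,2])/K[0,0],(uv[1]-K[1,2])/K[1,1],1])
    return T[:3,3]+c*(h-T[2,3])/c[2]
def comps(mask,amin=15):
    n,l,s,c=cv2.connectedComponentsWithStats(mask.astype(np.uint8)); return [(c[i],s[i,4],l==i) for i in range(1,n) if s[i,4]>=amin]
E
python3 - <<'E'
from h import *
for n,box in (("top",(190,140,470,270)),("scene",(250,110,410,340))):
    d=np.load(n+"0.npz"); P=cloud(d); f=d["frame"]; hsv=cv2.cvtColor(f,cv2.COLOR_RGB2HSV)
    x0,y0,x1,y1=box; s=2.8 if n=="top" else 2.6
    cv2.imwrite(f"pics/{n}c.png",cv2.resize(f[y0:y1,x0:x1,::-1],None,fx=s,fy=s,interpolation=cv2.INTER_CUBIC))
    reg=np.zeros((400,640),bool); reg[y0:y1,x0:x1]=1
    H,S,V=hsv[...,0].astype(int),hsv[...,1],hsv[...,2]
    for nm,m in (("red",((H<5)|(H>174))&(S>170)&(V>80)),("yellow",(H>22)&(H<33)&(S>150)&(V>120)),("orange",(H>5)&(H<14)&(S>190)),("pink",(H>150)&(H<174)&(S>80)),("grey",(S<45)&(V>110)&(P[...,2]<0.06)&(P[...,2]>0.012)),("blue",(H>100)&(H<125)&(S>120)),("white",(S<30)&(V>170)&(P[...,2]>0.04))):
        for c,a,l in comps(m&reg):
            q=P[l]; print(n,nm,c.round(1),a,np.median(q,0).round(4),"max z",np.percentile(q[:,2],95).round(4),"minrect",[np.round(t,1) for t in cv2.minAreaRect(np.argwhere(l)[:,::-1].astype(np.float32))])
E
```

```text
top red [292.6 203.1] 17 [0.5371 0.0881 0.1185] max z 0.1218 minrect [array([292.5, 203. ]), array([4., 3.]), np.float64(90.0)]
top orange [368.2 171. ] 129 [ 0.6548 -0.1459  0.0272] max z 0.0328 minrect [array([366.7, 170.8]), array([17.8, 11.4]), np.float64(56.3)]
top pink [442.3 207.6] 233 [ 0.5402 -0.3827  0.0273] max z 0.0337 minrect [array([442.4, 207.5]), array([13.1, 17.7]), np.float64(14.0)]
top grey [273.8 142.4] 36 [0.7475 0.1625 0.0182] max z 0.0243 minrect [array([274.5, 142.7]), array([18.7,  5.1]), np.float64(5.2)]
top grey [460.6 160.6] 82 [ 0.6919 -0.4468  0.0136] max z 0.0169 minrect [array([459.9, 159.2]), array([32.9,  5.8]), np.float64(79.9)]
top grey [267.8 176.5] 147 [0.6294 0.172  0.0536] max z 0.0594 minrect [array([268., 177.]), array([20., 10.]), np.float64(90.0)]
top grey [395.1 179.4] 237 [ 0.6293 -0.2324  0.0272] max z 0.0339 minrect [array([395.2, 179.3]), array([12.9, 18.7]), np.float64(15.9)]
top grey [267.9 191.9] 38 [0.5793 0.1703 0.0514] max z 0.0595 minrect [array([267.9, 191.9]), array([5.1, 7.7]), np.float64(80.5)]
top grey [202.4 200.3] 221 [0.
[... 4121 characters left out ...]
, np.float64(90.0)]
scene white [396.5 175.6] 77 [ 0.3439 -0.1066  0.0938] max z 0.1424 minrect [array([397.5, 170.5]), array([23.,  7.]), np.float64(90.0)]
scene white [404.4 172.3] 38 [ 0.3249 -0.1025  0.1394] max z 0.1417 minrect [array([404.5, 170.5]), array([23.,  1.]), np.float64(90.0)]
scene white [368.6 173.1] 88 [ 0.4413 -0.1094  0.1101] max z 0.1132 minrect [array([368.5, 173. ]), array([8., 9.]), np.float64(90.0)]
scene white [309.6 212.3] 2530 [0.6249 0.0641 0.1075] max z 0.1692 minrect [array([316. , 212.6]), array([43.8, 83.8]), np.float64(2.1)]
scene white [330.1 263.9] 152 [0.5492 0.2112 0.0478] max z 0.0513 minrect [array([331. , 263.5]), array([ 9., 20.]), np.float64(90.0)]
```

View pics/topc.png

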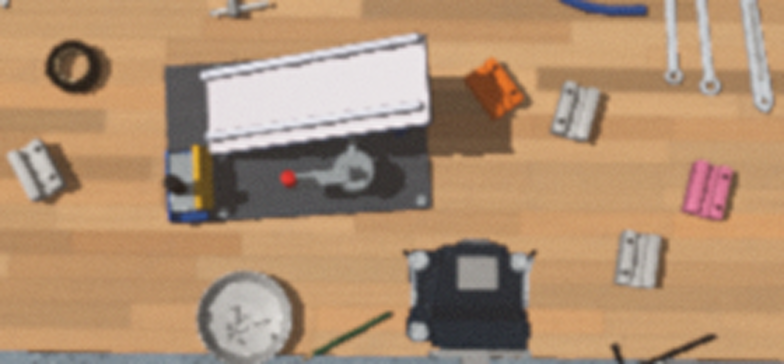

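The crop shows the steel blocks at crop px (36,170), (577,110) and (638,258). The red knob is at (288,178), its axis at about (352,168), and the black gate post at (175,184). Next I'll fit the rack's yaw and plan the move for a wrist view.

```bash
cat >> h.py <<'E'
def goto(s,p,yaw=None):
    """print shift (mm) in tool axes to world point p (TCP) and spin (deg) so that tool y lies along world angle yaw (deg, mod 180)"""
    M=R.from_rotvec(s["tool_rot"]).as_matrix(); d=M.T@(np.array(p)-s["position"])*1000
    sp=0
    cur=np.degrees(np.arctan2(M[1,1],M[0,1]))
    if yaw is not None:
        sp=-((yaw-cur+90)%180-90)   # tool z down: +spin turns clockwise from above
    print("dx %.1f dy %.1f dz %.1f spin %.1f | cur y-yaw %.1f q7 %.2f tilt %.4f"%(*d,sp,cur,s["joint_positions"][6],M[2,2]))
E
python3 - <<'E'
from h import *
from bench import get_state
for n in ("top","scene"):
    d=np.load(n+"0.npz"); P=cloud(d); hsv=cv2.cvtColor(d["frame"],cv2.COLOR_RGB2HSV)
    m=(hsv[...,1]<40)&(hsv[...,2]>150)&(P[...,2]>.06)&(P[...,2]<.18)&(abs(P[...,0]-.63)<.06)&(P[...,1]>-.1)&(P[...,1]<.2)
    q=P[cv2.erode(m.astype(np.uint8),np.ones((5,5)))>0]
    for _ in range(5):
        A=np.c_[q[:,:2],np.ones(len(q))]; c=np.linalg.lstsq(A,q[:,2],rcond=None)[0]; r=q[:,2]-A@c; q=q[abs(r)<max(.002,1.5*r.std())]
    print(n,len(q),"slope",np.degrees(np.arctan(np.hypot(*c[:2]))),"downhill dir",np.degrees(np.arctan2(-c[1],-c[0])),"z45 line: y at x=.6:",(0.045-c[2]-c[0]*.6)/c[1], c, r.std())
d=np.load("top0.npz")
print(ray(d,(250,219.3),.008),ray(d,(344.3,214.3),.008), ray(d,(249.3,163),.008))
print("knob",ray(d,(292.6,203.1),.12),"axis",ray(d,(190+352/2.8,140+168/2.8),.09),"post",ray(d,(190+175/2.8,140+184/2.8),.1))
P=cloud(d); print(P[200:212,250:262,2].max(), P[200:212,250:262,2].round(3)[::2,::2])
goto(get_state(),(.56,.1,.38),0)
E
```

```text
top 606 slope 28.126440211617954 downhill dir 92.89404675309304 z45 line: y at x=.6: 0.187200623862745 [ 0.02698865 -0.5338617   0.12874605] 0.0011951889242704608
scene 720 slope 27.96445400190611 downhill dir 94.06428453797913 z45 line: y at x=.6: 0.18647429346639288 [ 0.03762888 -0.52957874  0.12117549] 0.0012644571918683943
[0.49656426 0.23025257 0.008     ] [ 0.51665686 -0.07069487  0.008     ] [0.67978774 0.23897491 0.008     ]
knob [0.53691015 0.08891135 0.12      ] axis [0.55094054 0.02109928 0.09      ] post [0.52982077 0.20968134 0.1       ]
1.3680528381654147 [[0.05  0.052 0.051 0.047 0.049 0.07 ]
 [0.115 0.112 0.05  0.047 0.05  0.062]
 [0.115 0.116 0.105 0.054 0.049 0.066]
 [0.115 0.114 0.103 0.068 0.049 0.064]
 [0.043 0.092 0.08  0.059 0.048 0.068]
 [0.044 0.052 0.051 0.053 0.052 0.063]]
dx -521.8 dy -423.3 dz -143.7 spin 76.7 | cur y-yaw 76.7 q7 -0.06 tilt -1.0000
```

```bash
python3 -m jog '[{"dz":-143},{"dx":-30,"dy":-25,"dz":-143},{"dx":-522,"dy":-423,"dz":-143,"spin":73},{"dx":-522,"dy":-423,"dz":-143,"spin":73},{"dx":-522,"dy":-423,"dz":-143,"spin":73},{"dx":-522,"dy":-423,"dz":-143,"spin":73},{"dx":-522,"dy":-423,"dz":-143,"spin":73},{"dx":-522,"dy":-423,"dz":-143,"spin":73},{"dx":-522,"dy":-423,"dz":-143,"spin":73},{"dx":-522,"dy":-423,"dz":-143,"spin":73},{"dx":-522,"dy":-423,"dz":-143,"spin":73},{"dx":-522,"dy":-423,"dz":-143,"spin":73},{"dx":-522,"dy":-423,"dz":-143,"spin":73},{"dx":-522,"dy":-423,"dz":-143,"spin":73},{"dx":-522,"dy":-423,"dz":-143,"spin":73},{"dx":-522,"dy":-423,"dz":-143,"spin":73},{"dx":-522,"dy":-423,"dz":-143,"spin":73},{"dx":-522,"dy":-423,"dz":-143,"spin":73},{"dx":-522,"dy":-423,"dz":-143,"spin":73},{"dx":-522,"dy":-423,"dz":-143,"spin":73}]'
python3 -m jog '[{},{},{}]'
cat >> h.py <<'E'
def wrist(name):
    from bench import get_state,get_image
    s=get_state(); d=get_image("wrist"); M=np.eye(4); M[:3,:3]=R.from_rotvec(s["tool_rot"]).as_matrix(); M[:3,3]=s["position"]
    d=dict(d); d["T"]=M@d["mount"]; cv2.imwrite(f"pics/{name}.png",d["frame"][:,:,::-1]); np.savez(name+".npz",**d); return s,d
def wdirs(d,uv):
    K=d["K"]; uv=np.atleast_2d(np.asarray(uv,float)); a=(uv-[K[0,2],K[1,2]])/[K[0,0],K[1,1]]
    r=np.linalg.norm(a,axis=1,keepdims=True)+1e-12
    return np.c_[a/r*np.sin(r),np.cos(r)]
def wray(d,uv,h):
    c=wdirs(d,uv)@d["T"][:3,:3].T; return d["T"][:3,3]+c*((h-d["T"][2,3])/c[:,2])[:,None]
def wcloud(d):
    v,u=np.mgrid[:400,:640]; w=wdirs(d,np.c_[u.ravel(),v.ravel()]); p=w/np.maximum(w[:,2:],1e-3)*d["depth"].reshape(-1,1)
    return (p@d["T"][:3,:3].T+d["T"][:3,3]).reshape(400,640,3)
E
python3 - <<'E'
from h import *
s,d=wrist("w1"); print(d["K"].tolist(),d["mount"].round(3).tolist(),d["T"].round(3).tolist(),s["time"],s["position"],s["ft_force"])
E
```

```text
[[309.70691628693146, 0.0, 324.4240847792462], [0.0, 309.70691628693146, 200.22067961798973], [0.0, 0.0, 1.0]] [[-0.0, -0.959, -0.282, 0.077], [1.0, -0.0, -0.0, 0.0], [0.0, -0.282, 0.959, -0.148], [0.0, 0.0, 0.0, 1.0]] [[0.231, 0.934, 0.274, 0.075], [0.973, -0.221, -0.067, 0.65], [-0.002, 0.282, -0.959, 0.383], [0.0, 0.0, 0.0, 1.0]] 0.1 [0.14988381 0.63198477 0.23553786] [-0.47826013 -0.20318999  0.00202945]$[0]: bad value
$[0]: bad value
```

View pics/w1.png

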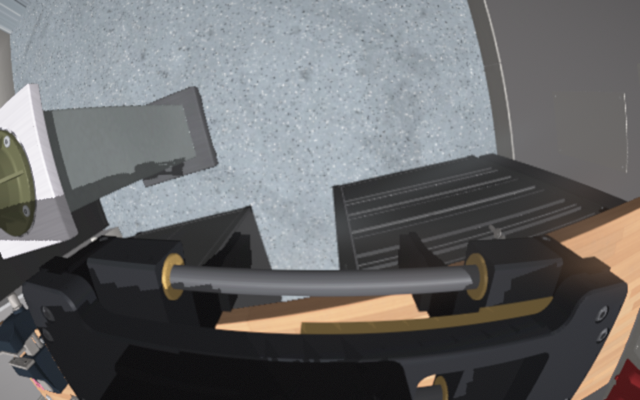

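The view shows floor and gripper only, because the rows were refused: every key is needed. I'll resend with complete rows.

```bash
python3 - <<'E'
from h import *
from bench import get_state
goto(get_state(),(.58,.04,.38),3.8)
E
python3 -m jog '[{"claw":87,"dx":0,"dy":0,"dz":-100,"spin":0}]'
```

```text
dx -555.1 dy -477.1 dz -143.5 spin 72.9 | cur y-yaw 76.7 q7 -0.06 tilt -1.0000
time: 0.23
position: [0.1491, 0.6277, 0.2683]
tool_rot: [-0.364, -3.119, 0.028]
ft_force: [-0.2, 0.3, -1.7]
grip_width: 1.004
grip_force: 0.0
```

```bash
python3 -m jog '[{"claw":87,"dx":-555,"dy":-477,"dz":-102,"spin":73},{"claw":87,"dx":-555,"dy":-477,"dz":-102,"spin":73},{"claw":87,"dx":-555,"dy":-477,"dz":-102,"spin":73},{"claw":87,"dx":-555,"dy":-477,"dz":-102,"spin":73},{"claw":87,"dx":-555,"dy":-477,"dz":-102,"spin":73},{"claw":87,"dx":-555,"dy":-477,"dz":-102,"spin":73},{"claw":87,"dx":-555,"dy":-477,"dz":-102,"spin":73},{"claw":87,"dx":-555,"dy":-477,"dz":-102,"spin":73},{"claw":87,"dx":-555,"dy":-477,"dz":-102,"spin":73},{"claw":87,"dx":-555,"dy":-477,"dz":-102,"spin":73},{"claw":87,"dx":-555,"dy":-477,"dz":-102,"spin":73},{"claw":87,"dx":-555,"dy":-477,"dz":-102,"spin":73},{"claw":87,"dx":-555,"dy":-477,"dz":-102,"spin":73},{"claw":87,"dx":-555,"dy":-477,"dz":-102,"spin":73},{"claw":87,"dx":-555,"dy":-477,"dz":-102,"spin":73},{"claw":87,"dx":-555,"dy":-477,"dz":-102,"spin":73},{"claw":87,"dx":-555,"dy":-477,"dz":-102,"spin":73},{"claw":87,"dx":-555,"dy":-477,"dz":-102,"spin":73},{"claw":87,"dx":-555,"dy":-477,"dz":-102,"spin":73},{"claw":87,"dx":-555,"dy":-477,"dz":-102,"spin":73}]'
python3 -m jog '[{"claw":87,"dx":0,"dy":0,"dz":0,"spin":0},{"claw":87,"dx":0,"dy":0,"dz":0,"spin":0},{"claw":87,"dx":0,"dy":0,"dz":0,"spin":0}]'
python3 - <<'E'
from h import *
s,d=wrist("w2"); goto(s,(.58,.04,.38),3.8)
E
```

```text
time: 1.9
position: [0.5804, 0.0381, 0.3799]
tool_rot: [2.154, 2.286, -0.002]
ft_force: [0.0, 0.8, -0.4]
grip_width: 1.002
grip_force: 0.0
time: 2.15
position: [0.5794, 0.0422, 0.38]
tool_rot: [-2.145, -2.294, -0.001]
ft_force: [-0.5, -0.1, 0.3]
grip_width: 1.0
grip_force: 0.0
dx -2.3 dy 0.5 dz 0.0 spin 0.0 | cur y-yaw 3.8 q7 0.02 tilt -1.0000
```

View pics/w2.png

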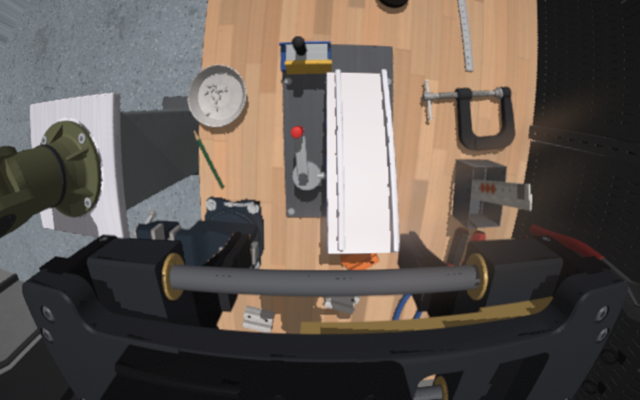

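The wrist view shows the red knob at (297,131), cam axis (308,177), post top (298,42), rails at about x=337 and x=390, and the liner foot at about y=73. Now I'll build the chute frame from depth.

```bash
python3 - <<'E'
from h import *
d=np.load("w2.npz"); P=wcloud(d); f=d["frame"]; hsv=cv2.cvtColor(f,cv2.COLOR_RGB2HSV); H,S,V=hsv[...,0].astype(int),hsv[...,1],hsv[...,2]
reg=np.zeros((400,640),bool); reg[80:240,345:378]=1
q=P[reg]
for _ in range(6):
    A=np.c_[q[:,:2],np.ones(len(q))]; c=np.linalg.lstsq(A,q[:,2],rcond=None)[0]; r=q[:,2]-A@c; q=q[abs(r)<max(.0015,1.5*r.std())]
print(len(q),"slope",np.degrees(np.arctan(np.hypot(*c[:2]))),"downhill",np.degrees(np.arctan2(-c[1],-c[0])),r.std())
n=np.array([-c[0],-c[1],1]);n/=np.linalg.norm(n)
# edges of rails: height above liner along image rows
h=(P-[0,0,c[2]])@n
for v in range(90,245,15):
    row=h[v,325:405]; up=np.where((row>.006)&(row<.02))[0]+325
    L=up[up<360];Rr=up[up>=360]
    o=[]
    for g in (L,Rr):
        if len(g): o+= [g.min(),g.max(),P[v,g.min()].round(4),P[v,g.max()].round(4)]
    print(v,o)
for nm,m in (("red",((H<5)|(H>174))&(S>170)&(V>80)),("yellow",(H>20)&(H<33)&(S>150)&(V>120))):
    mm=m.copy(); mm[240:]=0; mm[:, :270]=0; mm[:,350:]=0
    for cc,a,l in comps(mm): print(nm,cc,a,np.median(P[l],0).round(4),P[l].max(0).round(4),P[l].min(0).round(4))
mm=(V<60)&(P[...,2]>.09)&(P[...,2]<.13); mm[80:]=0; mm[:,:270]=0; mm[:,330:]=0
for cc,a,l in comps(mm): print("post",cc,a,np.median(P[l],0).round(4),P[l].max(0).round(4),P[l].min(0).round(4))
print("axis",P[172:182:3,300:318:4].round(3).tolist())
E
python3 - <<'E'
import cv2
f=cv2.imread('pics/w2.png')[25:260,270:410]
cv2.imwrite('pics/w2c.png',cv2.resize(f,None,fx=2.5,fy=2.5,interpolation=cv2.INTER_CUBIC))
E
```

```text
4844 slope 28.01951250776331 downhill 94.25132933662937 0.0007037271518068575
90 [np.int64(336), np.int64(340), array([0.5886, 0.1525, 0.0777]), array([0.5943, 0.153 , 0.0773]), np.int64(383), np.int64(388), array([0.657 , 0.1593, 0.0737]), array([0.6639, 0.1598, 0.0766])]
105 [np.int64(336), np.int64(341), array([0.5897, 0.1305, 0.0876]), array([0.5967, 0.131 , 0.0886]), np.int64(384), np.int64(390), array([0.6583, 0.1368, 0.084 ]), array([0.666 , 0.1375, 0.0893])]
120 [np.int64(336), np.int64(341), array([0.591 , 0.1094, 0.0944]), array([0.5975, 0.11  , 0.1014]), np.int64(386), np.int64(390), array([0.6606, 0.1155, 0.0962]), array([0.6659, 0.1161, 0.0985])]
135 [np.int64(337), np.int64(342), array([0.5932, 0.0896, 0.1103]), array([0.5998, 0.0901, 0.1108]), np.int64(386), np.int64(392), array([0.6614, 0.0947, 0.1023]), array([0.6682, 0.096 , 0.1097])]
150 [np.int64(337), np.int64(342), array([0.5941, 0.0706, 0.1214]), array([0.6008, 0.0709, 0.1199]), np.int64(388), np.int64(394), array([0.6633, 0.0755, 0.1164]), array([0.6708, 0.0766, 0.1198])]
165 [np.int64(337), np.int64(342), arr
[... 1151 characters left out ...]
y([ 0.6783, -0.0289,  0.1769])]
red [296.86315789 131.42105263] 95 [0.5396 0.0916 0.1152] [0.5459 0.0979 0.117 ] [0.5328 0.0837 0.0969]
post [298.328  43.72 ] 125 [0.5331 0.2108 0.1108] [0.5409 0.2201 0.1131] [0.5249 0.2055 0.0908]
axis [[[0.544, 0.028, 0.074], [0.55, 0.029, 0.074], [0.556, 0.028, 0.07], [0.562, 0.028, 0.067], [0.568, 0.029, 0.069]], [[0.545, 0.025, 0.082], [0.55, 0.026, 0.082], [0.556, 0.024, 0.073], [0.562, 0.023, 0.066], [0.568, 0.024, 0.066]], [[0.545, 0.021, 0.083], [0.551, 0.021, 0.081], [0.556, 0.02, 0.074], [0.562, 0.018, 0.066], [0.568, 0.019, 0.067]], [[0.545, 0.016, 0.08], [0.551, 0.017, 0.081], [0.556, 0.014, 0.068], [0.562, 0.014, 0.068], [0.568, 0.015, 0.068]]]
```

View pics/w2c.png

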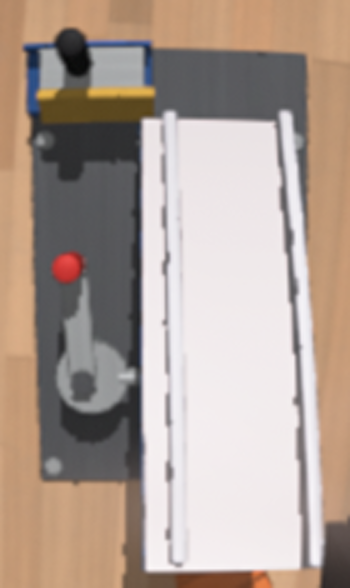

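The crop shows chute yaw of about 93.9°, lane middle as fitted, and knob and post clearly visible. Next is the cam: grip the knob with a diagonal closing direction.

```bash
python3 - <<'E'
from h import *
from bench import get_state
d=np.load("w2.npz"); print(wray(d,[296.5,130.5],.1165),wray(d,[298.3,43],.113))
goto(get_state(),(.539,.0915,.16),49)
E
```

```text
[[0.53902928 0.09265472 0.1165    ]] [[0.53358676 0.21137005 0.113     ]]
dx 52.0 dy -37.0 dz 220.2 spin -45.2 | cur y-yaw 3.8 q7 0.02 tilt -1.0000
```

```bash
python3 -m jog '[{"claw":40,"dx":52,"dy":-37,"dz":100,"spin":-45},{"claw":40,"dx":52,"dy":-37,"dz":150,"spin":-45},{"claw":40,"dx":52,"dy":-37,"dz":220,"spin":-45},{"claw":40,"dx":52,"dy":-37,"dz":220,"spin":-45},{"claw":40,"dx":52,"dy":-37,"dz":220,"spin":-45},{"claw":40,"dx":52,"dy":-37,"dz":220,"spin":-45},{"claw":40,"dx":52,"dy":-37,"dz":220,"spin":-45},{"claw":40,"dx":52,"dy":-37,"dz":220,"spin":-45},{"claw":40,"dx":52,"dy":-37,"dz":220,"spin":-45},{"claw":40,"dx":52,"dy":-37,"dz":220,"spin":-45},{"claw":40,"dx":52,"dy":-37,"dz":220,"spin":-45}]'
python3 - <<'E'
from h import *
from bench import get_state
goto(get_state(),(.539,.0920,.096),49)
E
```

```text
time: 3.12
position: [0.5406, 0.0901, 0.1615]
tool_rot: [1.109, 2.937, 0.003]
ft_force: [0.5, 0.7, 1.0]
grip_width: 0.469
grip_force: 0.0
dx 2.5 dy 0.2 dz 65.5 spin -0.4 | cur y-yaw 48.6 q7 0.71 tilt -1.0000
```

```bash
python3 -m jog '[{"claw":40,"dx":1,"dy":0,"dz":0,"spin":0},{"claw":40,"dx":1,"dy":0,"dz":20,"spin":0},{"claw":40,"dx":1,"dy":0,"dz":45,"spin":0},{"claw":40,"dx":1,"dy":0,"dz":64,"spin":0},{"claw":40,"dx":1,"dy":0,"dz":64,"spin":0},{"claw":12,"dx":1,"dy":0,"dz":64,"spin":0},{"claw":8,"dx":1,"dy":0,"dz":64,"spin":0},{"claw":8,"dx":1,"dy":0,"dz":64,"spin":0},{"claw":8,"dx":1,"dy":0,"dz":64,"spin":0},{"claw":8,"dx":1,"dy":0,"dz":64,"spin":0},{"claw":8,"dx":1,"dy":0,"dz":64,"spin":0},{"claw":8,"dx":1,"dy":0,"dz":64,"spin":0}]' 25
python3 - <<'E'
from h import *
from bench import get_state
s=get_state(); p=s["position"]; print(s["ft_force"],s["grip_width"]*87)
ax=p[:2]-.07*np.array([-.068,.998]); M=R.from_rotvec(s["tool_rot"]).as_matrix()
print("axis",ax)
for a in range(0,96,10):
    t=np.radians(93.9+a); q=ax+.07*np.array([np.cos(t),np.sin(t)]); print(a,(M.T@np.r_[q-p[:2],0]*1000).round(1))
t=np.radians(93.9+92); q=ax+.07*np.array([np.cos(t),np.sin(t)]); print(92,(M.T@np.r_[q-p[:2],0]*1000).round(1))
E
```

```text
time: 4.12
position: [0.5398, 0.0902, 0.0974]
tool_rot: [1.109, 2.938, 0.001]
ft_force: [-0.0, -1.8, 6.9]
grip_width: 0.171
grip_force: 25.0
[-0.03135    -1.80548273  6.87484175] 14.868581862232435
axis [0.54451722 0.02034426]
0 [-0. -0. -0.]
10 [ 7.8 -9.4 -0. ]
20 [ 13.8 -20.   -0. ]
30 [ 18.  -31.5  -0.1]
40 [ 20.  -43.5  -0.1]
50 [ 20.  -55.7  -0.1]
60 [ 17.8 -67.7  -0.1]
70 [ 13.6 -79.2  -0.1]
80 [  7.4 -89.7  -0.1]
90 [ -0.5 -99.   -0.1]
92 [-2.200e+00 -1.007e+02 -1.000e-01]
```

```bash
python3 -m jog '[{"claw":8,"dx":4,"dy":-5,"dz":0,"spin":0},{"claw":8,"dx":8,"dy":-9,"dz":0,"spin":0},{"claw":8,"dx":11,"dy":-15,"dz":0,"spin":0},{"claw":8,"dx":14,"dy":-20,"dz":0,"spin":0},{"claw":8,"dx":16,"dy":-26,"dz":0,"spin":0},{"claw":8,"dx":18,"dy":-32,"dz":0,"spin":0},{"claw":8,"dx":19,"dy":-38,"dz":0,"spin":0},{"claw":8,"dx":20,"dy":-44,"dz":0,"spin":0},{"claw":8,"dx":20,"dy":-50,"dz":0,"spin":0},{"claw":8,"dx":20,"dy":-56,"dz":0,"spin":0},{"claw":8,"dx":19,"dy":-62,"dz":0,"spin":0},{"claw":8,"dx":18,"dy":-68,"dz":0,"spin":0},{"claw":8,"dx":16,"dy":-74,"dz":0,"spin":0},{"claw":8,"dx":14,"dy":-79,"dz":0,"spin":0},{"claw":8,"dx":11,"dy":-85,"dz":0,"spin":0},{"claw":8,"dx":7,"dy":-90,"dz":0,"spin":0},{"claw":8,"dx":4,"dy":-95,"dz":0,"spin":0},{"claw":8,"dx":-1,"dy":-99,"dz":0,"spin":0},{"claw":8,"dx":-2,"dy":-101,"dz":0,"spin":0},{"claw":8,"dx":-2,"dy":-101,"dz":0,"spin":0}]'
python3 -m jog '[{"claw":8,"dx":0,"dy":0,"dz":0,"spin":0},{"claw":8,"dx":0,"dy":0,"dz":0,"spin":0},{"claw":26,"dx":0,"dy":0,"dz":0,"spin":0},{"claw":34,"dx":0,"dy":0,"dz":0,"spin":0},{"claw":34,"dx":0,"dy":0,"dz":0,"spin":0},{"claw":34,"dx":0,"dy":0,"dz":-40,"spin":0},{"claw":34,"dx":0,"dy":0,"dz":-80,"spin":0},{"claw":34,"dx":0,"dy":0,"dz":-80,"spin":0},{"claw":34,"dx":0,"dy":0,"dz":-80,"spin":0}]'
python3 - <<'E'
from h import *
from bench import get_state
s=get_state(); goto(s,(.5334,.211,.16),3.8)
E
```

```text
time: 5.78
position: [0.4743, 0.0189, 0.0973]
tool_rot: [-1.105, -2.94, -0.013]
ft_force: [2.1, 11.7, 5.1]
grip_width: 0.175
grip_force: 25.0
time: 6.53
position: [0.4744, 0.0129, 0.1778]
tool_rot: [1.109, 2.937, 0.003]
ft_force: [-0.4, -0.1, -0.7]
grip_width: 0.387
grip_force: 0.0
dx 86.7 dy 187.6 dz 18.2 spin 44.8 | cur y-yaw 48.6 q7 0.75 tilt -1.0000
```

```bash
python3 -m jog '[{"claw":40,"dx":87,"dy":188,"dz":10,"spin":45},{"claw":40,"dx":87,"dy":188,"dz":10,"spin":45},{"claw":40,"dx":87,"dy":188,"dz":10,"spin":45},{"claw":40,"dx":87,"dy":188,"dz":10,"spin":45},{"claw":40,"dx":87,"dy":188,"dz":10,"spin":45},{"claw":40,"dx":87,"dy":188,"dz":10,"spin":45},{"claw":40,"dx":87,"dy":188,"dz":10,"spin":45},{"claw":40,"dx":87,"dy":188,"dz":10,"spin":45},{"claw":40,"dx":87,"dy":188,"dz":10,"spin":45},{"claw":40,"dx":87,"dy":188,"dz":10,"spin":45}]'
python3 - <<'E'
from h import *
from bench import get_state
s=get_state(); goto(s,(.5334,.211,.092),3.8)
E
```

```text
time: 7.37
position: [0.532, 0.2108, 0.1653]
tool_rot: [-2.149, -2.291, 0.003]
ft_force: [0.3, 0.1, -0.3]
grip_width: 0.461
grip_force: 0.0
dx 0.1 dy 1.5 dz 73.3 spin -0.1 | cur y-yaw 3.7 q7 -0.28 tilt -1.0000
```

```bash
python3 -m jog '[{"claw":40,"dx":0,"dy":1,"dz":30,"spin":0},{"claw":40,"dx":0,"dy":1,"dz":55,"spin":0},{"claw":40,"dx":0,"dy":1,"dz":73,"spin":0},{"claw":40,"dx":0,"dy":1,"dz":73,"spin":0},{"claw":40,"dx":0,"dy":1,"dz":73,"spin":0},{"claw":12,"dx":0,"dy":1,"dz":73,"spin":0},{"claw":10,"dx":0,"dy":1,"dz":73,"spin":0},{"claw":10,"dx":0,"dy":1,"dz":73,"spin":0},{"claw":10,"dx":0,"dy":1,"dz":73,"spin":0},{"claw":10,"dx":0,"dy":1,"dz":73,"spin":0},{"claw":10,"dx":0,"dy":1,"dz":73,"spin":0}]' 25
python3 -m jog '[{"claw":10,"dx":0,"dy":8,"dz":0,"spin":0},{"claw":10,"dx":0,"dy":16,"dz":0,"spin":0},{"claw":10,"dx":0,"dy":24,"dz":0,"spin":0},{"claw":10,"dx":0,"dy":32,"dz":0,"spin":0},{"claw":10,"dx":0,"dy":40,"dz":0,"spin":0},{"claw":10,"dx":0,"dy":48,"dz":0,"spin":0},{"claw":10,"dx":0,"dy":54,"dz":0,"spin":0},{"claw":10,"dx":0,"dy":58,"dz":0,"spin":0},{"claw":10,"dx":0,"dy":61,"dz":0,"spin":0},{"claw":10,"dx":0,"dy":62,"dz":0,"spin":0},{"claw":10,"dx":0,"dy":62,"dz":0,"spin":0},{"claw":10,"dx":0,"dy":62,"dz":0,"spin":0}]'
```

```text
time: 8.28
position: [0.5338, 0.2123, 0.0941]
tool_rot: [-2.149, -2.291, -0.001]
ft_force: [-1.3, 0.7, 4.6]
grip_width: 0.2
grip_force: 25.0
time: 9.28
position: [0.5941, 0.2167, 0.094]
tool_rot: [-2.146, -2.29, 0.003]
ft_force: [-7.8, 0.0, 10.4]
grip_width: 0.198
grip_force: 25.0
```

```bash
python3 -m jog '[{"claw":10,"dx":0,"dy":2,"dz":0,"spin":0},{"claw":10,"dx":0,"dy":2,"dz":0,"spin":0},{"claw":10,"dx":0,"dy":2,"dz":0,"spin":0},{"claw":10,"dx":0,"dy":2,"dz":0,"spin":0}]'
python3 -m jog '[{"claw":20,"dx":0,"dy":0,"dz":0,"spin":0},{"claw":40,"dx":0,"dy":0,"dz":0,"spin":0},{"claw":40,"dx":0,"dy":0,"dz":0,"spin":0},{"claw":40,"dx":0,"dy":0,"dz":0,"spin":0},{"claw":40,"dx":0,"dy":0,"dz":-30,"spin":0},{"claw":40,"dx":0,"dy":0,"dz":-70,"spin":0},{"claw":40,"dx":-100,"dy":0,"dz":-110,"spin":0},{"claw":40,"dx":-180,"dy":0,"dz":-200,"spin":0},{"claw":40,"dx":-180,"dy":0,"dz":-280,"spin":0},{"claw":80,"dx":-180,"dy":0,"dz":-280,"spin":0},{"claw":80,"dx":-180,"dy":0,"dz":-280,"spin":0},{"claw":80,"dx":-180,"dy":0,"dz":-280,"spin":0},{"claw":80,"dx":-180,"dy":0,"dz":-280,"spin":0},{"claw":80,"dx":-180,"dy":0,"dz":-280,"spin":0},{"claw":80,"dx":-180,"dy":0,"dz":-280,"spin":0}]'
python3 - <<'E'
from h import *
s,d=wrist("w3"); P=wcloud(d); V=d["frame"].max(-1)
mm=(V<70)&(P[...,2]>.09)&(P[...,2]<.13)&(P[...,1]>.15)&(P[...,0]<.65)&(P[...,0]>.48); mm[240:]=0
for cc,a,l in comps(mm): print("post",cc,a,np.median(P[l],0).round(4))
f=d["frame"][0:260,190:450,::-1]
cv2.imwrite('pics/w3c.png',cv2.resize(f,None,fx=2.2,fy=2.2,interpolation=cv2.INTER_CUBIC))
goto(s,(.5,-.28,.3),None)
E
```

```text
time: 9.62
position: [0.5942, 0.2168, 0.0939]
tool_rot: [-2.144, -2.288, 0.008]
ft_force: [-12.6, -1.2, 12.9]
grip_width: 0.198
grip_force: 25.0
time: 10.87
position: [0.6105, 0.0341, 0.3755]
tool_rot: [2.151, 2.284, 0.006]
ft_force: [-0.2, 0.3, -0.9]
grip_width: 0.83
grip_force: 0.0
post [317.10769231  34.83846154] 130 [0.5916 0.2147 0.111 ]
dx -306.9 dy -129.5 dz 74.9 spin 0.0 | cur y-yaw 3.4 q7 0.05 tilt -1.0000
```

View pics/w3c.png

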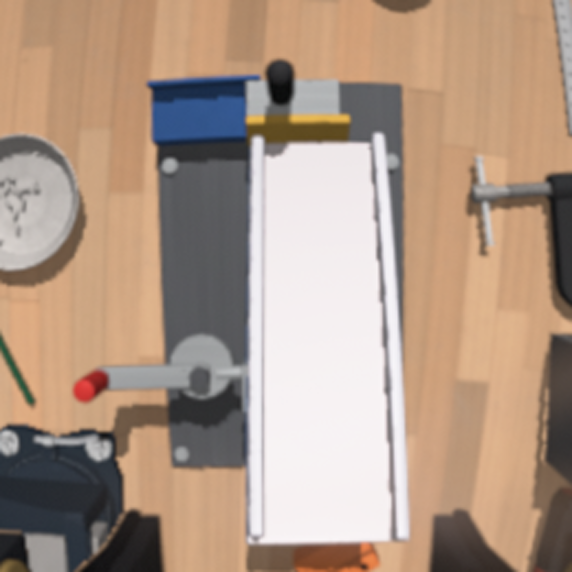

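The gate is across the foot (post moved about 58–60 mm and holding), the lever is square out, and the near rail is open. Now the blocks.

```bash
python3 -m jog '[{"claw":80,"dx":-367,"dy":-82,"dz":0,"spin":0},{"claw":80,"dx":-367,"dy":-82,"dz":0,"spin":0},{"claw":80,"dx":-367,"dy":-82,"dz":40,"spin":0},{"claw":80,"dx":-367,"dy":-82,"dz":75,"spin":0},{"claw":80,"dx":-367,"dy":-82,"dz":75,"spin":0},{"claw":80,"dx":-367,"dy":-82,"dz":75,"spin":0},{"claw":80,"dx":-367,"dy":-82,"dz":75,"spin":0},{"claw":80,"dx":-367,"dy":-82,"dz":75,"spin":0},{"claw":80,"dx":-367,"dy":-82,"dz":75,"spin":0},{"claw":80,"dx":-367,"dy":-82,"dz":75,"spin":0},{"claw":80,"dx":-367,"dy":-82,"dz":75,"spin":0},{"claw":80,"dx":-367,"dy":-82,"dz":75,"spin":0},{"claw":80,"dx":-367,"dy":-82,"dz":75,"spin":0}]'
cat >> h.py <<'E'
def blocks(d,P,vmax=400):
    hsv=cv2.cvtColor(d["frame"],cv2.COLOR_RGB2HSV); S,V=hsv[...,1],hsv[...,2]
    m=(P[...,2]>.018)&(P[...,2]<.036)&(S<70)&(V>90); m[vmax:]=0
    for cc,a,l in comps(cv2.morphologyEx(m.astype(np.uint8),cv2.MORPH_CLOSE,np.ones((5,5))),60):
        k=cv2.findContours(l.astype(np.uint8),0,cv2.CHAIN_APPROX_NONE)[0][0][:,0].astype(float)
        w=wray(d,k,.028)[:,:2] if "mount" in d else np.array([ray(d,t,.028)[:2] for t in k])
        (cx,cy),(a1,a2),an=cv2.minAreaRect((w*1000).astype(np.float32))
        yaw=an if a1<a2 else an+90   # direction of the short side (closing dir)
        print("block px",cc.round(0),"xy %.1f %.1f"%(cx,cy),"size %.0f %.0f"%(a1,a2),"short-side yaw %.1f"%((yaw+90)%180-90))
E
python3 - <<'E'
from h import *
s,d=wrist("w4"); P=wcloud(d); blocks(d,P,275); print(s["position"])
E
```

```text
time: 12.0
position: [0.5519, -0.3323, 0.2972]
tool_rot: [-2.144, -2.294, -0.001]
ft_force: [0.6, 0.2, -0.4]
grip_width: 0.915
grip_force: 0.0
block px [252.  51.] xy 436.8 -173.3 size 58 17 short-side yaw -89.9
block px [391.  91.] xy 633.5 -218.9 size 16 61 short-side yaw 72.9
block px [384. 109.] xy 626.6 -242.9 size 19 60 short-side yaw 78.0
block px [263. 132.] xy 464.6 -286.2 size 13 61 short-side yaw 81.2
block px [259. 151.] xy 461.1 -310.3 size 20 61 short-side yaw 80.6
block px [546. 223.] xy 945.0 -390.7 size 40 44 short-side yaw 1.0
[ 0.5519414  -0.33232591  0.29721593]
```

View pics/w4.png

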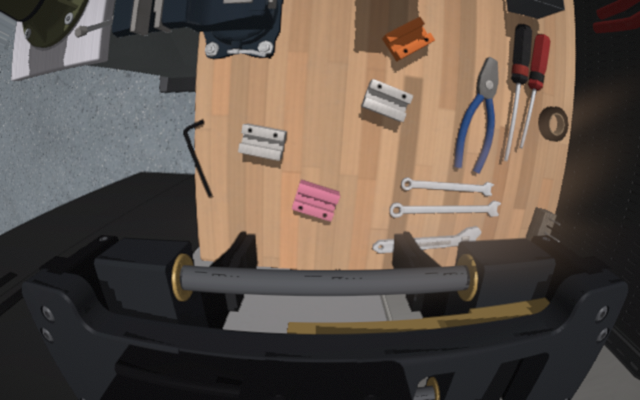

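The wrist view shows steel blocks at px (387,100) and (262,142), with pink at (316,200) and orange at (409,38). First I'll take the far block, centre about (0.630,−0.232), closing yaw 74°.

```bash
python3 - <<'E'
from h import *
from bench import get_state
goto(get_state(),(.6298,-.2318,.10),74)
E
```

```text
dx 94.6 dy 84.3 dz 197.9 spin -70.1 | cur y-yaw 3.9 q7 0.74 tilt -1.0000
```

```bash
python3 -m jog '[{"claw":62,"dx":95,"dy":84,"dz":40,"spin":-70},{"claw":62,"dx":95,"dy":84,"dz":80,"spin":-70},{"claw":62,"dx":95,"dy":84,"dz":100,"spin":-70},{"claw":62,"dx":95,"dy":84,"dz":120,"spin":-70},{"claw":62,"dx":95,"dy":84,"dz":140,"spin":-70},{"claw":62,"dx":95,"dy":84,"dz":170,"spin":-70},{"claw":62,"dx":95,"dy":84,"dz":190,"spin":-70},{"claw":62,"dx":95,"dy":84,"dz":198,"spin":-70},{"claw":62,"dx":95,"dy":84,"dz":198,"spin":-70},{"claw":62,"dx":95,"dy":84,"dz":198,"spin":-70},{"claw":62,"dx":95,"dy":84,"dz":198,"spin":-70},{"claw":62,"dx":95,"dy":84,"dz":198,"spin":-70},{"claw":62,"dx":95,"dy":84,"dz":198,"spin":-70}]'
python3 - <<'E'
from h import *
s,d=wrist("w5"); goto(s,(.6298,-.2318,.023),74)
d=get=__import__("bench").get_image("top"); blocks(d,cloud(d))
E
```

```text
time: 13.13
position: [0.629, -0.2335, 0.1007]
tool_rot: [0.447, 3.109, 0.001]
ft_force: [-0.5, -0.4, 0.3]
grip_width: 0.711
grip_force: 0.0
dx -0.2 dy 1.8 dz 77.7 spin -0.4 | cur y-yaw 73.6 q7 1.76 tilt -1.0000
block px [452.  88.] xy 937.1 -421.0 size 96 16 short-side yaw -6.0
block px [482. 182.] xy 634.0 -508.8 size 623 16 short-side yaw -88.5
block px [394. 116.] xy 837.3 -231.4 size 121 7 short-side yaw -3.9
block px [392. 179.] xy 632.3 -223.7 size 18 61 short-side yaw 65.2
block px [202. 200.] xy 553.4 379.5 size 62 42 short-side yaw -59.4
block px [422. 234.] xy 458.7 -316.3 size 19 59 short-side yaw 70.6
block px [276. 254.] xy 389.7 141.0 size 102 103 short-side yaw 1.2
block px [289. 392.] xy -20.9 91.0 size 41 21 short-side yaw -78.7
```

Lower, grasp, lift.

```bash
python3 -m jog '[{"claw":62,"dx":0,"dy":1,"dz":25,"spin":0},{"claw":62,"dx":0,"dy":1,"dz":50,"spin":0},{"claw":62,"dx":0,"dy":1,"dz":70,"spin":0},{"claw":62,"dx":0,"dy":1,"dz":78,"spin":0},{"claw":62,"dx":0,"dy":1,"dz":78,"spin":0},{"claw":62,"dx":0,"dy":1,"dz":78,"spin":0},{"claw":34,"dx":0,"dy":1,"dz":78,"spin":0},{"claw":34,"dx":0,"dy":1,"dz":78,"spin":0},{"claw":34,"dx":0,"dy":1,"dz":78,"spin":0},{"claw":34,"dx":0,"dy":1,"dz":78,"spin":0},{"claw":34,"dx":0,"dy":1,"dz":78,"spin":0},{"claw":34,"dx":0,"dy":1,"dz":78,"spin":0}]' 40
python3 -m jog '[{"claw":34,"dx":0,"dy":0,"dz":-20,"spin":0},{"claw":34,"dx":0,"dy":0,"dz":-60,"spin":0},{"claw":34,"dx":0,"dy":0,"dz":-100,"spin":0},{"claw":34,"dx":0,"dy":0,"dz":-140,"spin":0},{"claw":34,"dx":0,"dy":0,"dz":-180,"spin":0},{"claw":34,"dx":0,"dy":0,"dz":-220,"spin":0},{"claw":34,"dx":0,"dy":0,"dz":-220,"spin":0},{"claw":34,"dx":0,"dy":0,"dz":-220,"spin":0},{"claw":34,"dx":0,"dy":0,"dz":-220,"spin":0}]'
python3 - <<'E'
from h import *
from bench import get_state
s=get_state(); O=np.array([.6241,.187,.045]); X=np.array([.998,.068,0]); 
d=np.load("w2.npz"); 
for yy in (-.20,-.21):
    p=O-.006*X+yy*np.array([-.068*.8829,.998*.8829,-.4695]); print(yy,p)
goto(s,(p[0],p[1],.25),93.9)
s,d=wrist("w6")
E
```

```text
time: 14.23
position: [0.6295, -0.2335, 0.0232]
tool_rot: [0.446, 3.108, 0.001]
ft_force: [-0.8, 1.2, 4.6]
grip_width: 0.459
grip_force: 40.0
time: 14.98
position: [0.6281, -0.2338, 0.2413]
tool_rot: [-0.447, -3.108, -0.0]
ft_force: [-0.3, -0.5, -2.0]
grip_width: 0.459
grip_force: 40.0
-0.2 [0.63011944 0.01036516 0.1389    ]
-0.21 [0.63071981 0.00155382 0.143595  ]
dx 63.7 dy 226.6 dz -8.6 spin -20.2 | cur y-yaw 73.7 q7 1.72 tilt -1.0000
```

View pics/w6.png

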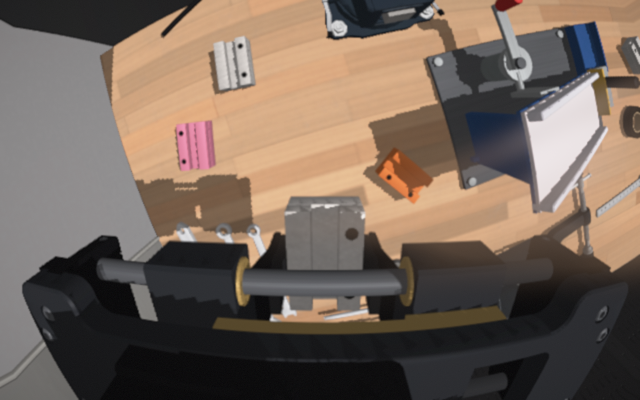

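The block is held squarely (width 40 mm). I'll check its offset in the jaws and refine the lane middle and liner height at the release point.

```bash
cat > lane.py <<'E'
from h import *
d=np.load("w3.npz"); P=wcloud(d)
q=P[80:240,318:355].reshape(-1,3)
for _ in range(6):
    A=np.c_[q[:,:2],np.ones(len(q))]; c=np.linalg.lstsq(A,q[:,2],rcond=None)[0]; r=q[:,2]-A@c; q=q[abs(r)<max(.0015,1.5*r.std())]
n=np.array([-c[0],-c[1],1]);n/=np.linalg.norm(n); h=(P-[0,0,c[2]])@n
print("slope",np.degrees(np.arctan(np.hypot(*c[:2]))),np.degrees(np.arctan2(-c[1],-c[0])))
for v in range(80,240,20):
    up=np.where((h[v,295:385]>.006)&(h[v,295:385]<.02))[0]+295; L=up[up<335];Q=up[up>=335]
    if len(L) and len(Q): a,b=P[v,L.max()],P[v,Q.min()]; m=(a+b)/2; print(v,m.round(4),"width",np.linalg.norm(a-b).round(4),"mid at y=0:",(m[0]+.068*m[1]).round(4))
print("z liner at (.631,.0016)",c@[.631,.0016,1])
s=np.load("w6.npz"); T=s["T"]@np.linalg.inv(s["mount"])
e=wray(s,[[300,206],[345,206]],.246); print("block far edge in tool",((np.c_[e,[1,1]])@np.linalg.inv(T).T)[:,:3].round(4))
E
python3 lane.py
```

```text
slope 28.013743725542582 94.12215358951984
80 [0.6207 0.1592 0.0711] width 0.0732 mid at y=0: 0.6315
100 [0.6229 0.1293 0.0867] width 0.0726 mid at y=0: 0.6317
120 [0.624  0.1015 0.1024] width 0.0732 mid at y=0: 0.6309
140 [0.6262 0.0757 0.1182] width 0.0735 mid at y=0: 0.6314
160 [0.6278 0.0511 0.1314] width 0.0731 mid at y=0: 0.6313
180 [0.63   0.0272 0.1415] width 0.0741 mid at y=0: 0.6318
200 [0.6314 0.0049 0.1555] width 0.0736 mid at y=0: 0.6317
220 [ 0.633  -0.0168  0.1682] width 0.0737 mid at y=0: 0.6318
z liner at (.631,.0016) 0.14317711712248887
block far edge in tool [[ 0.0323 -0.0117 -0.0047]
 [ 0.0323  0.0101 -0.0046]]
```

```bash
python3 -m jog '[{"claw":34,"dx":62,"dy":227,"dz":-9,"spin":-20},{"claw":34,"dx":62,"dy":227,"dz":-9,"spin":-20},{"claw":34,"dx":62,"dy":227,"dz":-9,"spin":-20},{"claw":34,"dx":62,"dy":227,"dz":-9,"spin":-20},{"claw":34,"dx":62,"dy":227,"dz":-9,"spin":-20},{"claw":34,"dx":62,"dy":227,"dz":-9,"spin":-20},{"claw":34,"dx":62,"dy":227,"dz":-9,"spin":-20},{"claw":34,"dx":62,"dy":227,"dz":-9,"spin":-20},{"claw":34,"dx":62,"dy":227,"dz":-9,"spin":-20},{"claw":34,"dx":62,"dy":227,"dz":-9,"spin":-20}]'
python3 - <<'E'
from h import *
from bench import get_state
goto(get_state(),(.6325,.0016,.180),93.9)
E
```

```text
time: 15.87
position: [0.6324, -0.001, 0.25]
tool_rot: [0.095, -3.138, 0.002]
ft_force: [0.7, -0.3, -1.1]
grip_width: 0.454
grip_force: 40.0
dx -0.4 dy 2.7 dz 70.0 spin -0.4 | cur y-yaw 93.5 q7 1.66 tilt -1.0000
```

```bash
python3 -m jog '[{"claw":34,"dx":0,"dy":1,"dz":25,"spin":0},{"claw":34,"dx":0,"dy":1,"dz":50,"spin":0},{"claw":34,"dx":0,"dy":1,"dz":64,"spin":0},{"claw":34,"dx":0,"dy":1,"dz":70,"spin":0},{"claw":34,"dx":0,"dy":1,"dz":70,"spin":0},{"claw":34,"dx":0,"dy":1,"dz":70,"spin":0},{"claw":34,"dx":0,"dy":1,"dz":70,"spin":0}]'
python3 -m jog '[{"claw":50,"dx":0,"dy":0,"dz":0,"spin":0},{"claw":50,"dx":0,"dy":0,"dz":0,"spin":0},{"claw":50,"dx":0,"dy":0,"dz":0,"spin":0},{"claw":54,"dx":0,"dy":0,"dz":-5,"spin":0},{"claw":56,"dx":0,"dy":0,"dz":-15,"spin":0},{"claw":60,"dx":0,"dy":0,"dz":-30,"spin":0},{"claw":60,"dx":0,"dy":0,"dz":-60,"spin":0},{"claw":60,"dx":0,"dy":0,"dz":-90,"spin":0},{"claw":60,"dx":0,"dy":0,"dz":-90,"spin":0},{"claw":60,"dx":0,"dy":0,"dz":-90,"spin":0}]'
python3 - <<'E'
from h import *
from bench import *
s=get_state(); d=get_image("scene")
f=d["frame"][100:290,230:420,::-1]; cv2.imwrite('pics/s1.png',cv2.resize(f,None,fx=3,fy=3,interpolation=cv2.INTER_CUBIC))
goto(s,(.4626,-.3005,.25),81)
E
```

```text
time: 16.45
position: [0.6337, 0.0015, 0.1826]
tool_rot: [-0.099, 3.138, -0.0]
ft_force: [-0.1, 0.3, -1.3]
grip_width: 0.453
grip_force: 40.0
time: 17.28
position: [0.6344, 0.0021, 0.2749]
tool_rot: [-0.1, 3.134, 0.0]
ft_force: [0.3, 1.0, -1.2]
grip_width: 0.687
grip_force: 0.0
dx 190.8 dy -291.0 dz 23.8 spin 12.6 | cur y-yaw 93.6 q7 1.65 tilt -1.0000
```

View pics/s1.png

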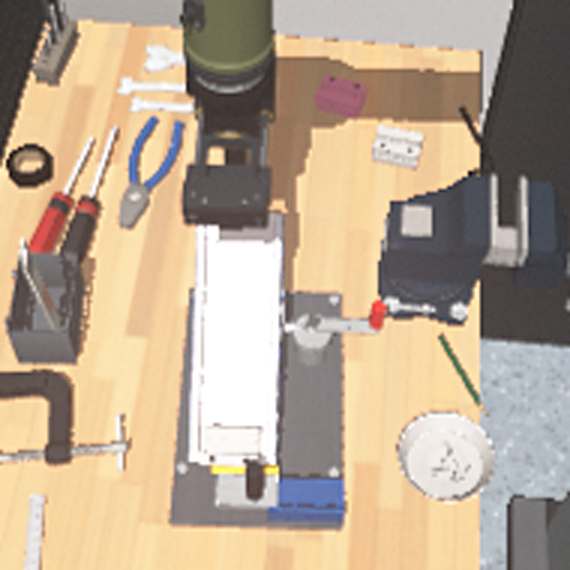

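The block rests at the foot against the gate, crop (235,438). Next is the near block.

```bash
python3 -m jog '[{"claw":62,"dx":191,"dy":-291,"dz":0,"spin":13},{"claw":62,"dx":191,"dy":-291,"dz":0,"spin":13},{"claw":62,"dx":191,"dy":-291,"dz":0,"spin":13},{"claw":62,"dx":191,"dy":-291,"dz":30,"spin":13},{"claw":62,"dx":191,"dy":-291,"dz":30,"spin":13},{"claw":62,"dx":191,"dy":-291,"dz":30,"spin":13},{"claw":62,"dx":191,"dy":-291,"dz":30,"spin":13},{"claw":62,"dx":191,"dy":-291,"dz":30,"spin":13},{"claw":62,"dx":191,"dy":-291,"dz":30,"spin":13},{"claw":62,"dx":191,"dy":-291,"dz":30,"spin":13},{"claw":62,"dx":191,"dy":-291,"dz":30,"spin":13},{"claw":62,"dx":191,"dy":-291,"dz":30,"spin":13},{"claw":62,"dx":191,"dy":-291,"dz":30,"spin":13}]'
sed -i 's/np.ones((5,5))),60/np.ones((9,9))),60/' h.py
python3 - <<'E'
from h import *
s,d=wrist("w7"); blocks(d,wcloud(d),262); goto(s,(.4626,-.3005,.10),81)
d=__import__("bench").get_image("scene"); blocks(d,cloud(d)); f=d["frame"][100:360,230:420,::-1]; g=np.load("w7.npz")["frame"][100:330,180:460,::-1]
cv2.imwrite('pics/m1.png',np.hstack([cv2.resize(f,(380,520)),cv2.resize(g,(420,520))]))
E
```

```text
time: 18.42
position: [0.4619, -0.2984, 0.2408]
tool_rot: [-0.251, -3.131, -0.001]
ft_force: [0.3, 0.5, -0.5]
grip_width: 0.712
grip_force: 0.0
block px [597.  95.] xy 390.7 136.2 size 105 105 short-side yaw 46.7
block px [420.  94.] xy 378.8 -170.4 size 13 11 short-side yaw -86.2
block px [158. 168.] xy 417.1 -511.4 size 195 14 short-side yaw -89.8
block px [422. 143.] xy 435.3 -172.3 size 16 57 short-side yaw 86.7
block px [323. 176.] xy 461.2 -300.3 size 40 60 short-side yaw 80.8
dx -1.1 dy -2.1 dz 140.8 spin -0.2 | cur y-yaw 80.8 q7 1.99 tilt -1.0000
block px [287. 108.] xy 733.8 -500.7 size 510 150 short-side yaw -72.8
block px [387. 111.] xy 363.4 -512.2 size 84 23 short-side yaw -89.6
block px [362. 147.] xy 462.5 -296.0 size 49 59 short-side yaw 81.1
block px [249. 212.] xy 869.4 -8.5 size 175 457 short-side yaw 13.7
block px [371. 199.] xy 419.7 -60.1 size 88 44 short-side yaw -89.1
block px [491. 238.] xy 32.2 43.7 size 132 211 short-side yaw 55.4
block px [379. 249.] xy 391.1 144.2 size 101 103 short-side yaw 2.4
block px [321. 321.] xy 554.5 382.7 size 60 42 short-side yaw -60.5
block px [223. 369.] xy 804.2 540.7 size 67 133 short-side yaw 42.4
block px [282. 387.] xy 654.4 564.0 size 34 91 short-side yaw 74.5
```

View pics/m1.png

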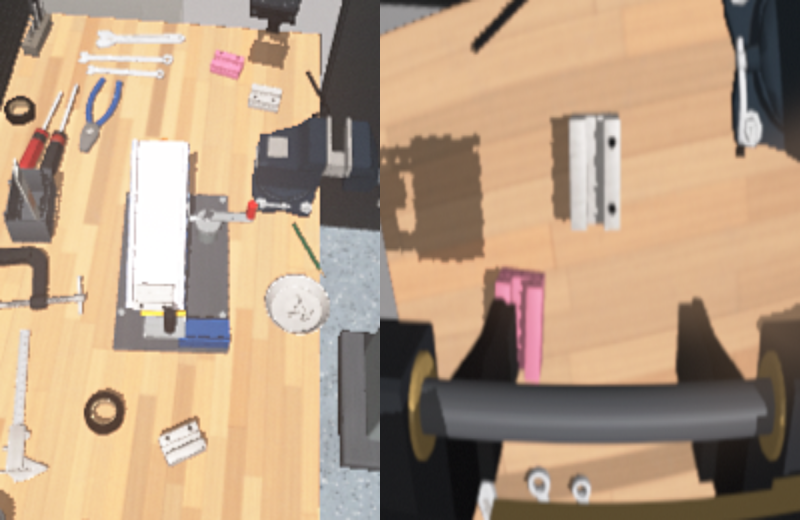

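The left half shows the first block seated at the gate; the right half shows the target block at crop px (595,170), measured at (461.2,−300.3) with yaw 80.8. I'll grasp it.

```bash
python3 -m jog '[{"claw":62,"dx":0,"dy":-2,"dz":40,"spin":0},{"claw":62,"dx":0,"dy":-2,"dz":80,"spin":0},{"claw":62,"dx":0,"dy":-2,"dz":120,"spin":0},{"claw":62,"dx":0,"dy":-2,"dz":160,"spin":0},{"claw":62,"dx":0,"dy":-2,"dz":185,"spin":0},{"claw":62,"dx":0,"dy":-2,"dz":205,"spin":0},{"claw":62,"dx":0,"dy":-2,"dz":217,"spin":0},{"claw":62,"dx":0,"dy":-2,"dz":217,"spin":0},{"claw":62,"dx":0,"dy":-2,"dz":217,"spin":0},{"claw":34,"dx":0,"dy":-2,"dz":217,"spin":0},{"claw":34,"dx":0,"dy":-2,"dz":217,"spin":0},{"claw":34,"dx":0,"dy":-2,"dz":217,"spin":0},{"claw":34,"dx":0,"dy":-2,"dz":217,"spin":0},{"claw":34,"dx":0,"dy":-2,"dz":217,"spin":0},{"claw":34,"dx":0,"dy":-2,"dz":217,"spin":0}]' 40
python3 -m jog '[{"claw":34,"dx":0,"dy":0,"dz":-20,"spin":0},{"claw":34,"dx":0,"dy":0,"dz":-60,"spin":0},{"claw":34,"dx":0,"dy":0,"dz":-100,"spin":0},{"claw":34,"dx":0,"dy":0,"dz":-140,"spin":0},{"claw":34,"dx":0,"dy":0,"dz":-180,"spin":0},{"claw":34,"dx":0,"dy":0,"dz":-230,"spin":0},{"claw":34,"dx":0,"dy":0,"dz":-230,"spin":0},{"claw":34,"dx":0,"dy":0,"dz":-230,"spin":0},{"claw":34,"dx":0,"dy":0,"dz":-230,"spin":0}]'
python3 - <<'E'
from h import *
from bench import get_state
goto(get_state(),(.6315,.0016,.255),93.9)
E
```

```text
time: 19.77
position: [0.4614, -0.3019, 0.0251]
tool_rot: [0.255, 3.13, 0.001]
ft_force: [0.0, 2.4, 5.9]
grip_width: 0.457
grip_force: 40.0
time: 20.52
position: [0.4601, -0.302, 0.2533]
tool_rot: [-0.256, -3.13, -0.001]
ft_force: [-0.1, -0.1, -2.8]
grip_width: 0.455
grip_force: 40.0
dx -119.8 dy 327.4 dz -1.7 spin -13.2 | cur y-yaw 80.7 q7 1.99 tilt -1.0000
```

```bash
python3 -m jog '[{"claw":34,"dx":-120,"dy":327,"dz":-2,"spin":-13},{"claw":34,"dx":-120,"dy":327,"dz":-2,"spin":-13},{"claw":34,"dx":-120,"dy":327,"dz":-2,"spin":-13},{"claw":34,"dx":-120,"dy":327,"dz":-2,"spin":-13},{"claw":34,"dx":-120,"dy":327,"dz":-2,"spin":-13},{"claw":34,"dx":-120,"dy":327,"dz":-2,"spin":-13},{"claw":34,"dx":-120,"dy":327,"dz":-2,"spin":-13},{"claw":34,"dx":-120,"dy":327,"dz":-2,"spin":-13},{"claw":34,"dx":-120,"dy":327,"dz":-2,"spin":-13},{"claw":34,"dx":-120,"dy":327,"dz":-2,"spin":-13},{"claw":34,"dx":-120,"dy":327,"dz":-2,"spin":-13},{"claw":34,"dx":-120,"dy":327,"dz":-2,"spin":-13},{"claw":34,"dx":-120,"dy":327,"dz":-2,"spin":-13}]'
python3 - <<'E'
from h import *
from bench import get_state
goto(get_state(),(.6315,.0016,.183),93.9)
E
```

```text
time: 21.6
position: [0.6311, -0.0015, 0.2551]
tool_rot: [0.095, -3.138, 0.002]
ft_force: [0.7, -1.4, -2.0]
grip_width: 0.454
grip_force: 40.0
dx -0.8 dy 3.1 dz 72.1 spin -0.4 | cur y-yaw 93.5 q7 1.66 tilt -1.0000
```

```bash
python3 -m jog '[{"claw":34,"dx":0,"dy":1,"dz":25,"spin":0},{"claw":34,"dx":0,"dy":1,"dz":50,"spin":0},{"claw":34,"dx":0,"dy":1,"dz":66,"spin":0},{"claw":34,"dx":0,"dy":1,"dz":72,"spin":0},{"claw":34,"dx":0,"dy":1,"dz":72,"spin":0},{"claw":34,"dx":0,"dy":1,"dz":72,"spin":0},{"claw":34,"dx":0,"dy":1,"dz":72,"spin":0}]'
python3 -m jog '[{"claw":50,"dx":0,"dy":0,"dz":0,"spin":0},{"claw":50,"dx":0,"dy":0,"dz":0,"spin":0},{"claw":50,"dx":0,"dy":0,"dz":0,"spin":0},{"claw":54,"dx":0,"dy":0,"dz":-5,"spin":0},{"claw":56,"dx":0,"dy":0,"dz":-15,"spin":0},{"claw":60,"dx":0,"dy":0,"dz":-30,"spin":0},{"claw":60,"dx":0,"dy":0,"dz":-60,"spin":0},{"claw":60,"dx":0,"dy":0,"dz":-90,"spin":0},{"claw":60,"dx":0,"dy":0,"dz":-90,"spin":0},{"claw":60,"dx":0,"dy":0,"dz":-90,"spin":0}]'
python3 - <<'E'
from h import *
from bench import *
s=get_state(); d=get_image("top"); blocks(d,cloud(d))
d=get_image("scene"); blocks(d,cloud(d)); f=d["frame"][100:290,230:420,::-1]; cv2.imwrite('pics/s2.png',cv2.resize(f,None,fx=3,fy=3,interpolation=cv2.INTER_CUBIC))
for y in (-60,120,121): goto(s,(.555,.35,.27),y)
E
```

```text
time: 22.18
position: [0.6329, 0.0014, 0.186]
tool_rot: [-0.099, 3.137, 0.0]
ft_force: [-0.4, 0.0, -1.2]
grip_width: 0.455
grip_force: 40.0
time: 23.02
position: [0.6335, 0.0016, 0.278]
tool_rot: [-0.1, 3.134, 0.0]
ft_force: [0.6, 0.8, -0.9]
grip_width: 0.687
grip_force: 0.0
block px [452.  88.] xy 936.8 -420.7 size 96 16 short-side yaw -5.7
block px [482. 185.] xy 634.0 -508.2 size 623 15 short-side yaw -88.6
block px [392. 113.] xy 835.9 -230.1 size 123 65 short-side yaw -9.8
block px [272. 139.] xy 762.0 160.4 size 41 59 short-side yaw 75.7
block px [377. 130.] xy 789.4 -171.0 size 22 58 short-side yaw 5.8
block px [136. 174.] xy 634.3 596.4 size 63 66 short-side yaw 48.3
block px [202. 200.] xy 553.3 379.4 size 63 41 short-side yaw -59.7
block px [377. 238.] xy 437.0 -176.1 size 57 22 short-side yaw -77.2
block px [276. 253.] xy 389.7 141.0 size 102 103 short-side yaw 0.8
block px [624.  42.] xy -796.1 -1117.8 size 160 39 short-side yaw -88.0
block px [257. 110.] xy 901.5 -476.1 size 224 127 short-side yaw -48.7
block px [360. 109.] xy 482.4 -511.1 size 322 26 short-side yaw -89.8
block px [246. 213.] xy 868.6 -9.9 size 176 458 short-side yaw 13.2
block px [371. 199.] xy 421.4 -60.0 size 92 44 short-side yaw -89.6
block px [489. 236.] xy 26.1 39.2 size 132 207 short-side yaw 59.1
block px [379. 246.] xy 389.8 133.9 size 85 104 short-side yaw 80.7
block px [328. 269.] xy 553.6 225.5 size 128 42 short-side yaw -70.1
block px [321. 321.] xy 554.7 382.4 size 60 42 short-side yaw -60.5
block px [222. 368.] xy 804.2 539.4 size 68 135 short-side yaw 45.7
block px [283. 388.] xy 653.3 564.4 size 34 94 short-side yaw 73.6
dx 56.2 dy 352.7 dz 7.6 spin -26.4 | cur y-yaw 93.6 q7 1.66 tilt -1.0000
dx 56.2 dy 352.7 dz 7.6 spin -26.4 | cur y-yaw 93.6 q7 1.66 tilt -1.0000
dx 56.2 dy 352.7 dz 7.6 spin -27.4 | cur y-yaw 93.6 q7 1.66 tilt -1.0000
```

View pics/s2.png

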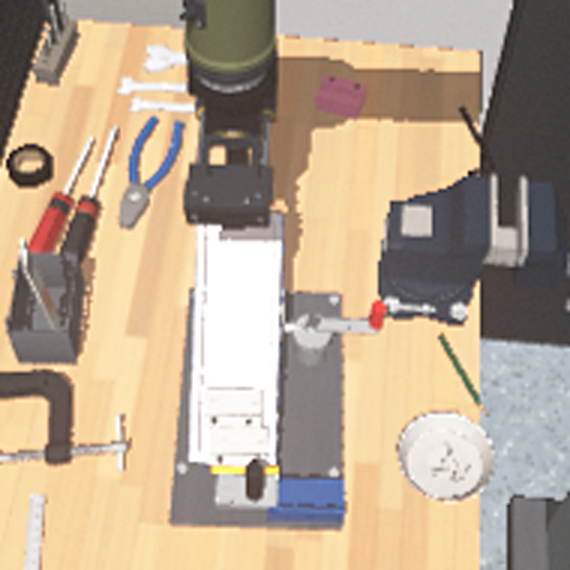

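Two blocks are seated in a row, crop (235,410) and (235,438). The third is at about (0.554,0.381), closing yaw about 120°.

```bash
python3 -m jog '[{"claw":62,"dx":55,"dy":382,"dz":0,"spin":-26},{"claw":62,"dx":55,"dy":382,"dz":0,"spin":-26},{"claw":62,"dx":55,"dy":382,"dz":0,"spin":-26},{"claw":62,"dx":55,"dy":382,"dz":20,"spin":-26},{"claw":62,"dx":55,"dy":382,"dz":35,"spin":-26},{"claw":62,"dx":55,"dy":382,"dz":35,"spin":-26},{"claw":62,"dx":55,"dy":382,"dz":35,"spin":-26},{"claw":62,"dx":55,"dy":382,"dz":35,"spin":-26},{"claw":62,"dx":55,"dy":382,"dz":35,"spin":-26},{"claw":62,"dx":55,"dy":382,"dz":35,"spin":-26},{"claw":62,"dx":55,"dy":382,"dz":35,"spin":-26},{"claw":62,"dx":55,"dy":382,"dz":35,"spin":-26},{"claw":62,"dx":55,"dy":382,"dz":35,"spin":-26},{"claw":62,"dx":55,"dy":382,"dz":35,"spin":-26}]'
python3 - <<'E'
from h import *
s,d=wrist("w8"); blocks(d,wcloud(d),262); goto(s,(.5540,.3810,.023),120)
E
```

```text
time: 24.28
position: [0.5539, 0.3772, 0.2393]
tool_rot: [-0.799, 3.038, -0.002]
ft_force: [-0.8, -0.2, -0.6]
grip_width: 0.71
grip_force: 0.0
block px [215.   8.] xy 431.0 160.0 size 20 82 short-side yaw 20.9
block px [316. 177.] xy 560.6 369.1 size 60 12 short-side yaw -60.7
block px [340. 178.] xy 546.5 394.0 size 60 12 short-side yaw -60.0
dx -2.0 dy 3.5 dz 216.3 spin -0.5 | cur y-yaw 119.5 q7 1.47 tilt -1.0000
```

```bash
python3 -m jog '[{"claw":62,"dx":-1,"dy":2,"dz":40,"spin":0},{"claw":62,"dx":-1,"dy":2,"dz":80,"spin":0},{"claw":62,"dx":-1,"dy":2,"dz":120,"spin":0},{"claw":62,"dx":-1,"dy":2,"dz":160,"spin":0},{"claw":62,"dx":-1,"dy":2,"dz":185,"spin":0},{"claw":62,"dx":-1,"dy":2,"dz":205,"spin":0},{"claw":62,"dx":-1,"dy":2,"dz":216,"spin":0},{"claw":62,"dx":-1,"dy":2,"dz":216,"spin":0},{"claw":62,"dx":-1,"dy":2,"dz":216,"spin":0},{"claw":34,"dx":-1,"dy":2,"dz":216,"spin":0},{"claw":34,"dx":-1,"dy":2,"dz":216,"spin":0},{"claw":34,"dx":-1,"dy":2,"dz":216,"spin":0},{"claw":34,"dx":-1,"dy":2,"dz":216,"spin":0},{"claw":34,"dx":-1,"dy":2,"dz":216,"spin":0},{"claw":34,"dx":-1,"dy":2,"dz":216,"spin":0}]' 40
python3 -m jog '[{"claw":34,"dx":0,"dy":0,"dz":-20,"spin":0},{"claw":34,"dx":0,"dy":0,"dz":-60,"spin":0},{"claw":34,"dx":0,"dy":0,"dz":-100,"spin":0},{"claw":34,"dx":0,"dy":0,"dz":-140,"spin":0},{"claw":34,"dx":0,"dy":0,"dz":-180,"spin":0},{"claw":34,"dx":0,"dy":0,"dz":-230,"spin":0},{"claw":34,"dx":0,"dy":0,"dz":-230,"spin":0},{"claw":34,"dx":0,"dy":0,"dz":-230,"spin":0},{"claw":34,"dx":0,"dy":0,"dz":-230,"spin":0}]'
python3 - <<'E'
from h import *
from bench import get_state
goto(get_state(),(.6315,.0016,.255),93.9)
E
```

```text
time: 25.58
position: [0.5531, 0.3823, 0.0243]
tool_rot: [-0.804, 3.035, 0.001]
ft_force: [0.1, -0.4, 3.6]
grip_width: 0.454
grip_force: 40.0
time: 26.33
position: [0.5523, 0.3819, 0.2526]
tool_rot: [0.804, -3.036, 0.0]
ft_force: [-0.3, 0.1, -1.4]
grip_width: 0.453
grip_force: 40.0
dx 119.4 dy -369.6 dz -2.4 spin 25.8 | cur y-yaw 119.7 q7 1.46 tilt -1.0000
```

```bash
python3 -m jog '[{"claw":34,"dx":119,"dy":-370,"dz":-2,"spin":26},{"claw":34,"dx":119,"dy":-370,"dz":-2,"spin":26},{"claw":34,"dx":119,"dy":-370,"dz":-2,"spin":26},{"claw":34,"dx":119,"dy":-370,"dz":-2,"spin":26},{"claw":34,"dx":119,"dy":-370,"dz":-2,"spin":26},{"claw":34,"dx":119,"dy":-370,"dz":-2,"spin":26},{"claw":34,"dx":119,"dy":-370,"dz":-2,"spin":26},{"claw":34,"dx":119,"dy":-370,"dz":-2,"spin":26},{"claw":34,"dx":119,"dy":-370,"dz":-2,"spin":26},{"claw":34,"dx":119,"dy":-370,"dz":-2,"spin":26},{"claw":34,"dx":119,"dy":-370,"dz":-2,"spin":26},{"claw":34,"dx":119,"dy":-370,"dz":-2,"spin":26},{"claw":34,"dx":119,"dy":-370,"dz":-2,"spin":26},{"claw":34,"dx":119,"dy":-370,"dz":-2,"spin":26}]'
python3 - <<'E'
from h import *
from bench import get_state
goto(get_state(),(.6315,.0016,.182),93.9)
E
```

```text
time: 27.5
position: [0.6316, 0.004, 0.2537]
tool_rot: [0.105, -3.137, -0.001]
ft_force: [0.8, -0.6, -0.9]
grip_width: 0.454
grip_force: 40.0
dx 0.1 dy -2.4 dz 71.7 spin -0.1 | cur y-yaw 93.8 q7 1.66 tilt -1.0000
```

```bash
python3 -m jog '[{"claw":34,"dx":0,"dy":-1,"dz":25,"spin":0},{"claw":34,"dx":0,"dy":-1,"dz":50,"spin":0},{"claw":34,"dx":0,"dy":-1,"dz":65,"spin":0},{"claw":34,"dx":0,"dy":-1,"dz":71,"spin":0},{"claw":34,"dx":0,"dy":-1,"dz":71,"spin":0},{"claw":34,"dx":0,"dy":-1,"dz":71,"spin":0},{"claw":34,"dx":0,"dy":-1,"dz":71,"spin":0}]'
python3 -m jog '[{"claw":50,"dx":0,"dy":0,"dz":0,"spin":0},{"claw":50,"dx":0,"dy":0,"dz":0,"spin":0},{"claw":50,"dx":0,"dy":0,"dz":0,"spin":0},{"claw":54,"dx":0,"dy":0,"dz":-5,"spin":0},{"claw":56,"dx":0,"dy":0,"dz":-15,"spin":0},{"claw":60,"dx":0,"dy":0,"dz":-30,"spin":0},{"claw":60,"dx":0,"dy":0,"dz":-60,"spin":0},{"claw":60,"dx":0,"dy":0,"dz":-90,"spin":0},{"claw":60,"dx":0,"dy":0,"dz":-160,"spin":0},{"claw":60,"dx":0,"dy":0,"dz":-160,"spin":0},{"claw":60,"dx":0,"dy":0,"dz":-160,"spin":0}]'
python3 - <<'E'
from h import *
from bench import *
s=get_state(); a=get_image("scene")["frame"][100:360,230:420,::-1]; b=get_image("top")["frame"][80:280,180:480,::-1]
cv2.imwrite('pics/m2.png',np.hstack([cv2.resize(a,(365,500)),cv2.resize(b,(435,290)).copy() if 0 else cv2.copyMakeBorder(cv2.resize(b,(435,290)),0,210,0,0,0)]))
ax=np.array([.5445,.0203]); goto(s,(.4746,.016,.16),49); goto(s,(.4746,.016,.30),49)
E
```

```text
time: 28.08
position: [0.6332, 0.0011, 0.1857]
tool_rot: [-0.102, 3.137, 0.0]
ft_force: [-0.3, 0.3, -1.0]
grip_width: 0.453
grip_force: 40.0
time: 29.0
position: [0.6349, -0.0002, 0.3535]
tool_rot: [-0.099, 3.126, 0.0]
ft_force: [0.1, 0.6, 0.2]
grip_width: 0.69
grip_force: 0.0
dx 161.6 dy 26.4 dz 191.4 spin 44.6 | cur y-yaw 93.6 q7 1.66 tilt -0.9999
dx 159.6 dy 26.4 dz 51.4 spin 44.6 | cur y-yaw 93.6 q7 1.66 tilt -0.9999
```

View pics/m2.png

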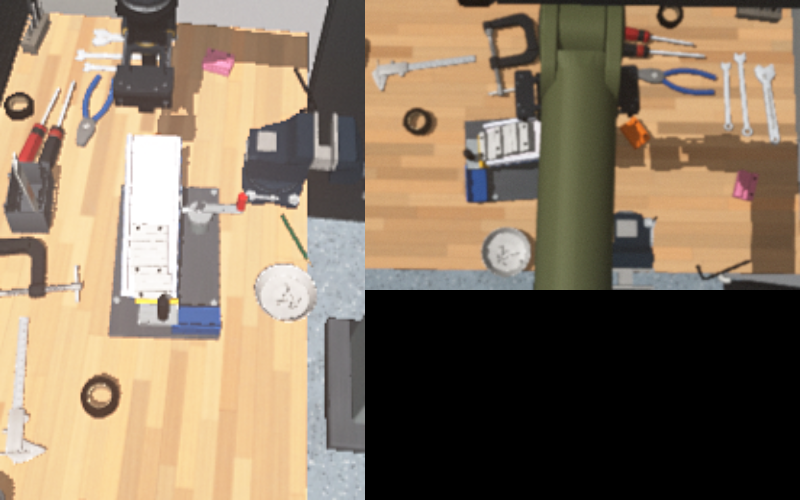

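All three blocks sit in a row against the gate. Now I'll return the cam lever.

```bash
python3 -m jog '[{"claw":40,"dx":161,"dy":26,"dz":50,"spin":45},{"claw":40,"dx":161,"dy":26,"dz":50,"spin":45},{"claw":40,"dx":161,"dy":26,"dz":50,"spin":45},{"claw":40,"dx":161,"dy":26,"dz":70,"spin":45},{"claw":40,"dx":161,"dy":26,"dz":100,"spin":45},{"claw":40,"dx":161,"dy":26,"dz":140,"spin":45},{"claw":40,"dx":161,"dy":26,"dz":180,"spin":45},{"claw":40,"dx":161,"dy":26,"dz":190,"spin":45},{"claw":40,"dx":161,"dy":26,"dz":190,"spin":45},{"claw":40,"dx":161,"dy":26,"dz":190,"spin":45},{"claw":40,"dx":161,"dy":26,"dz":190,"spin":45},{"claw":40,"dx":161,"dy":26,"dz":190,"spin":45}]'
python3 - <<'E'
from h import *
s,d=wrist("w9"); P=wcloud(d); hsv=cv2.cvtColor(d["frame"],cv2.COLOR_RGB2HSV); H,S,V=hsv[...,0].astype(int),hsv[...,1],hsv[...,2]
m=((H<5)|(H>174))&(S>170)&(V>80)&(P[...,2]>.085)&(P[...,2]<.13)
for c,a,l in comps(m): q=P[l]; t=q[q[:,2]>.112]; print(c,a,t.mean(0) if len(t) else None,q.max(0),q.min(0))
goto(s,(.4746,.0155,.096),49)
E
```

```text
time: 30.1
position: [0.4719, 0.0164, 0.1566]
tool_rot: [1.107, 2.936, 0.003]
ft_force: [-0.3, 0.9, 0.4]
grip_width: 0.459
grip_force: 0.0
dx -2.4 dy 1.0 dz 60.6 spin -0.3 | cur y-yaw 48.7 q7 0.76 tilt -1.0000
```

```bash
python3 -m jog '[{"claw":40,"dx":-2,"dy":0,"dz":20,"spin":0},{"claw":40,"dx":-2,"dy":0,"dz":40,"spin":0},{"claw":40,"dx":-2,"dy":0,"dz":60,"spin":0},{"claw":40,"dx":-2,"dy":0,"dz":60,"spin":0},{"claw":40,"dx":-2,"dy":0,"dz":60,"spin":0},{"claw":12,"dx":-2,"dy":0,"dz":60,"spin":0},{"claw":8,"dx":-2,"dy":0,"dz":60,"spin":0},{"claw":8,"dx":-2,"dy":0,"dz":60,"spin":0},{"claw":8,"dx":-2,"dy":0,"dz":60,"spin":0},{"claw":8,"dx":-2,"dy":0,"dz":60,"spin":0},{"claw":8,"dx":-2,"dy":0,"dz":60,"spin":0}]' 25
python3 - <<'E'
from h import *
from bench import get_state
s=get_state(); p=s["position"]; M=R.from_rotvec(s["tool_rot"]).as_matrix(); b=183.9
ax=p[:2]-.07*np.array([np.cos(np.radians(b)),np.sin(np.radians(b))]); print(p,ax)
for a in list(range(0,91,10))+[93]:
    t=np.radians(b-a); q=ax+.07*np.array([np.cos(t),np.sin(t)]); print(a,(M.T@np.r_[q-p[:2],0]*1000).round(1))
E
```

```text
time: 31.07
position: [0.4753, 0.0182, 0.0956]
tool_rot: [1.104, 2.934, 0.011]
ft_force: [8.4, 7.1, -5.7]
grip_width: 0.179
grip_force: 25.0
[0.4752648  0.01816229 0.09559267] [0.5451027  0.02292337]
0 [0. 0. 0.]
10 [7.9 9.3 0.1]
20 [14.  19.9  0.1]
30 [18.2 31.3  0.2]
40 [20.3 43.3  0.3]
50 [20.4 55.5  0.4]
60 [18.3 67.6  0.5]
70 [14.1 79.   0.7]
80 [ 8.1 89.6  0.8]
90 [ 0.2 99.   0.9]
93 [ -2.4 101.5   0.9]
```

```bash
python3 -m jog '[{"claw":8,"dx":4,"dy":6,"dz":0,"spin":0},{"claw":8,"dx":8,"dy":11,"dz":0,"spin":0},{"claw":8,"dx":11,"dy":17,"dz":0,"spin":0},{"claw":8,"dx":14,"dy":22,"dz":0,"spin":0},{"claw":8,"dx":16,"dy":28,"dz":0,"spin":0},{"claw":8,"dx":18,"dy":34,"dz":0,"spin":0},{"claw":8,"dx":19,"dy":40,"dz":0,"spin":0},{"claw":8,"dx":20,"dy":46,"dz":0,"spin":0},{"claw":8,"dx":20,"dy":52,"dz":0,"spin":0},{"claw":8,"dx":20,"dy":58,"dz":0,"spin":0},{"claw":8,"dx":19,"dy":64,"dz":0,"spin":0},{"claw":8,"dx":18,"dy":70,"dz":0,"spin":0},{"claw":8,"dx":16,"dy":76,"dz":0,"spin":0},{"claw":8,"dx":14,"dy":81,"dz":0,"spin":0},{"claw":8,"dx":11,"dy":87,"dz":0,"spin":0},{"claw":8,"dx":7,"dy":92,"dz":0,"spin":0},{"claw":8,"dx":4,"dy":97,"dz":0,"spin":0},{"claw":8,"dx":0,"dy":101,"dz":0,"spin":0},{"claw":8,"dx":-2,"dy":103,"dz":0,"spin":0},{"claw":8,"dx":-3,"dy":104,"dz":0,"spin":0}]'
python3 -m jog '[{"claw":8,"dx":0,"dy":0,"dz":0,"spin":0},{"claw":8,"dx":0,"dy":0,"dz":0,"spin":0},{"claw":8,"dx":0,"dy":0,"dz":0,"spin":0}]'
```

```text
time: 32.73
position: [0.5415, 0.0911, 0.0943]
tool_rot: [-1.109, -2.937, 0.001]
ft_force: [-4.1, 0.1, 3.6]
grip_width: 0.173
grip_force: 25.0
time: 32.98
position: [0.5419, 0.0911, 0.0943]
tool_rot: [-1.109, -2.938, 0.0]
ft_force: [-6.2, 0.5, 3.9]
grip_width: 0.174
grip_force: 25.0
```

```bash
python3 -m jog '[{"claw":8,"dx":-2,"dy":2,"dz":0,"spin":0},{"claw":8,"dx":-3,"dy":3,"dz":0,"spin":0},{"claw":8,"dx":-3,"dy":3,"dz":0,"spin":0},{"claw":8,"dx":-3,"dy":3,"dz":0,"spin":0}]'
python3 -m jog '[{"claw":26,"dx":0,"dy":0,"dz":0,"spin":0},{"claw":40,"dx":2,"dy":-2,"dz":0,"spin":0},{"claw":40,"dx":2,"dy":-2,"dz":0,"spin":0},{"claw":40,"dx":2,"dy":-2,"dz":0,"spin":0},{"claw":40,"dx":2,"dy":-2,"dz":-40,"spin":0},{"claw":40,"dx":2,"dy":-2,"dz":-80,"spin":0},{"claw":40,"dx":2,"dy":-2,"dz":-120,"spin":0},{"claw":40,"dx":2,"dy":-2,"dz":-160,"spin":0},{"claw":40,"dx":-40,"dy":-70,"dz":-250,"spin":45},{"claw":40,"dx":-40,"dy":-70,"dz":-285,"spin":45},{"claw":40,"dx":-40,"dy":-70,"dz":-285,"spin":45},{"claw":40,"dx":-40,"dy":-70,"dz":-285,"spin":45},{"claw":40,"dx":-40,"dy":-70,"dz":-285,"spin":45},{"claw":40,"dx":-40,"dy":-70,"dz":-285,"spin":45},{"claw":40,"dx":-40,"dy":-70,"dz":-285,"spin":45},{"claw":40,"dx":-40,"dy":-70,"dz":-285,"spin":45},{"claw":40,"dx":-40,"dy":-70,"dz":-285,"spin":45},{"claw":40,"dx":-40,"dy":-70,"dz":-285,"spin":45}]'
python3 - <<'E'
from h import *
s,d=wrist("w10"); P=wcloud(d); hsv=cv2.cvtColor(d["frame"],cv2.COLOR_RGB2HSV); H,S,V=hsv[...,0].astype(int),hsv[...,1],hsv[...,2]
m=((H<5)|(H>174))&(S>170)&(V>80); m[240:]=0
for c,a,l in comps(m): print(c,a,np.median(P[l],0).round(4))
f=d["frame"][10:270,190:450,::-1]; cv2.imwrite('pics/w10c.png',cv2.resize(f,None,fx=2.2,fy=2.2,interpolation=cv2.INTER_CUBIC)); print(s["position"])
E
```

```text
time: 33.32
position: [0.543, 0.0912, 0.0941]
tool_rot: [-1.106, -2.932, 0.005]
ft_force: [-15.0, -0.3, 11.8]
grip_width: 0.175
grip_force: 25.0
time: 34.82
position: [0.5307, 0.0123, 0.3792]
tool_rot: [2.147, 2.292, 0.001]
ft_force: [0.2, -0.3, 0.3]
grip_width: 0.455
grip_force: 0.0
[337.14285714 112.11688312] 77 [0.5427 0.0903 0.1152]
[0.53074823 0.01229199 0.37923167]
```

View pics/w10c.png

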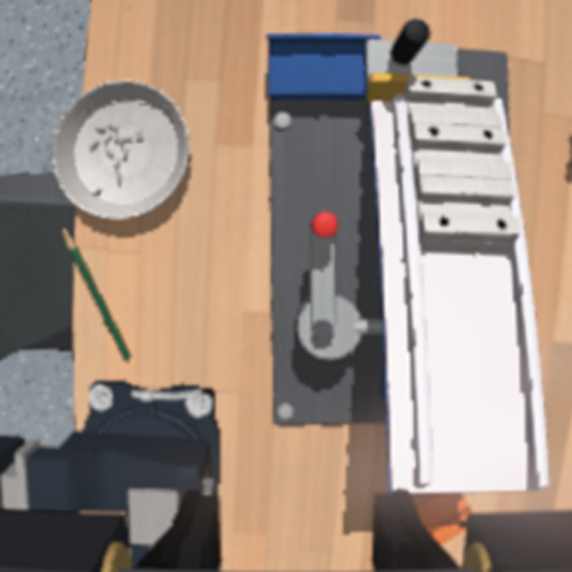

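The lever is back along the chute, the rail is drawn in, and the three blocks are clamped in a row against the gate, with the robot clear.

```bash
python3 -c "
from bench import *
print(close_job())"
```

```text
the job is handed in; nothing more can be done
None
```

The job is handed in: I opened the cam, shut the gate past its detent, slid all three steel blocks down against it and swung the cam lever back to its stop, touching none of the other things on the bench.

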